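# Load the sample carousel from the lidded store

## Robot

A 6-joint arm with a two-finger parallel gripper is mounted at the origin on the work surface. World frame = base frame: x ahead of the robot, y to its left, z up, the work surface at z = 0. Lengths are in m, angles in rad, forces in N, time in s.
With the tool pointing down it reaches from about 0.35 to 0.775 m from the base axis. Payload 7.3 kg.
Tool frame: the origin (TCP) lies at the very end of the fingers, on their centre line; the grasp point (between the pads) lies 19 mm behind it; z points along the fingers, y is the line along which they close (so a half turn about z gives the same grasp; the last joint's range is limited). The gripper opens to 92 mm and grips with 3 to 60 N. Pads are 19 mm wide; open, the fingers measure 130 mm over their backs; the gripper's body (75 mm by 190 mm) begins 47 mm behind the grasp point.
Start: joints at [1.051, 0.342, 1.524, -0, 1.275, -0.146], TCP at [0.192, 0.489, 0.227] pointing down, gripper open.
Joint ranges: [-2.53, 2.53], [-0.77, 2.02], [0.04, 2.7], [-1, 4.14], [0.28, 2.66], [-3.11, 3.11]. Speed limits (rad/s): [2.57, 2.57, 3.14, 3.14, 3.14, 3.14].

## Interface

Orientations are given as [roll, pitch, yaw] about the fixed x, y, z axes, in that order (R = Rz(yaw) Ry(pitch) Rx(roll)).
In Python, from cell import robot gives the robot as it stands. The module is installed in compiled form; this text tells all that it offers.
- The arm moves only by the tool arm_command, never from a script. Its argument "moves" is a list of rows, each a list of 3 entries, a list of its own where there are three numbers: the shift along the tool's x, y, z in m, then the turn, a rotation vector about the tool's x, y, z in rad, then the finger opening in m, from 0 to 0.0918. In form: [[[dx, dy, dz], [ax, ay, az], claw], ...]. A call has exactly 5 rows; each row is the pose to reach, as a shift and turn from the pose commanded when the call began, along the tool's axes at that moment; what a row does not reach only later rows make up. A row lasts 1/10 s, in which the tool goes at most 50 mm and 8.59 degrees, less where a joint would pass 70% of its speed; a pose out of reach is approached as far as the arm can. A call with a gripper value outside its range is refused whole. The fingers move at their own pace and stop on an object; "squeeze" is the grip in N (left out, the last holds). Time passes only in rows, so rows that repeat a pose let the fingers close, or fill a call up. It gives the time, the measured TCP pose, the force, the opening and the grip force at its end, in the units of the state.
- robot.observe(): the state, without advancing time (a new reading comes with each control period).
- robot.read_camera(name): name is "scene" or "top"; returns the picture (420x560x3 uint8, red, green, blue); there is no depth.
- robot.camera_model(name): a dict with "fx", "fy", "cx", "cy" (pixels), "R" (3x3) and "t" (3): a world point X has camera coordinates R X + t. Camera axes: x right, y down, z forward; pixel columns grow to the right and rows downward; lengths in m; the calibration is good to about 2 mm. A picture is of the moment at which its call begins. camera_model takes no time and is no camera call.
- robot.hand_in(): hands the job in; it is judged then, once.
The state is a dict: "time": time; "qpos": joint angles; "qvel": joint speeds; "joint_efforts": joint torques, N m; "tool_pos": TCP position; "tool_rot": TCP orientation; "contact_force": force on the tool from outside, world axes, zero at the start; "torque": the same for the moment, N m; "opening": finger opening in m; "grip_force": force on a finger pad.
Only numpy, scipy, OpenCV 4.12 (cv2) and the standard library are available. Lean on these libraries where they do the work, as an engineer would, in place of code of your own. Each camera call takes 0.05 s, during which the arm holds its last target. There are 200 camera calls.

## Task

Load the sample carousel: raise the store's lid right back until it rests open by itself, then stand every bottle from the store, and the green-lidded reference jar from the bench, upright on the carousel, each wholly on the disc ringed in its own colour, while the carousel stays in the click where it is. Once all are on, turn the carousel by its peg a quarter turn counter-clockwise as seen from above, gently so that nothing topples, let go so that it settles in the next click, and last of all close the lid. Leave the other things on the bench where they are, and let no bottle fall over.

Things in the scene. Friction and masses are not known exactly. Their poses are not given: they have to be found in the camera images.
- lid (a joint): Hinge of the store's lid, rad: 0 shut, grows as it opens, stop at 1.83. The lid (grey, 188 mm across x, 208 mm along y, 8 mm thick, 0.25 kg, damped hinge) falls shut by its own weight from anywhere below about 1.4 and swings on to its stop, just past upright, and rests open there from above about 1.6.
- lid_bar (a point): Centre of the blue bar handle on the lid: a round bar 12 mm thick, 110 mm long, parallel to the hinge, its centre 45 mm above the lid's top face (39 mm clear below the bar), on a post at each end. It moves with the lid: axes x across the bar, from the free edge to the hinge, y along the bar, z out of the lid's top face. The lid's free edge is 8 mm beyond the bar. A pinched bar can turn between the jaws, so jaws kept pointing down can follow the whole swing.
- lid_hinge (a point): Fixed point on the hinge line, mid-length, at the top of the store's wall (z = 130 mm). Axes as the store's: the hinge runs along y. The bar lies 178 mm towards -x and 53 mm up from here when shut, and opening swings it up and over towards +x.
- store_floor (a point): Centre of the store's inner floor (z = 6 mm). The store is a fixed grey open-topped box, 180 mm (x) by 200 mm (y) outside, 130 mm high, walls 6 mm; its axes: x towards the hinge side, y along the hinge.
- carousel (a joint): Angle of the carousel, rad, counter-clockwise seen from above: starts at 0, in a click, and the next click is at 1.571 (a quarter turn on). It is pulled softly (about 0.12 N m at most) into the nearest click when let go within about 0.7 of it. Stops at -0.35 and 1.92.
- axle (a point): Centre of the carousel's top face (z = 45 mm), on its vertical turning axis. The carousel is a grey disc 250 mm across and 12 mm thick, with a low guard rim round its edge, 6 mm thick and 12 mm high above the top face.
- crank_peg (a point): The upright orange peg that turns the carousel, on a steel spoke beyond the rim: 16 mm thick, 75 mm tall (z 44 to 119 mm), 150 mm from the axle; this point is on its centre line at z = 119 mm, its top. It lies midway between the directions of two bays.
- bottle_red: Tall glass sample bottle with a heavy red stopper, 120 mm tall, 0.2 kg: glass body 44 mm across up to 72 mm, thin neck, stopper 32 mm across from 81 to 120 mm. Top-heavy: it tips easily. Origin: centre of its underside, z along its axis. May be absent. If present it starts upright on the floor of the store, in any of three places.
- bay_red (a point): Centre, on the carousel's top face, of the flat disc marked with a red ring, 72 mm across, where the red bottle stands; nothing stands up round it. 75 mm from the axle, turns with the carousel; the four bays are a quarter turn apart.
- bottle_blue: Tall glass sample bottle with a heavy blue stopper, 120 mm tall, 0.2 kg: glass body 44 mm across up to 72 mm, thin neck, stopper 32 mm across from 81 to 120 mm. Top-heavy: it tips easily. Origin: centre of its underside, z along its axis. May be absent. If present it starts upright on the floor of the store, in any of three places.
- bay_blue (a point): Centre, on the carousel's top face, of the flat disc marked with a blue ring, 72 mm across, where the blue bottle stands; nothing stands up round it. 75 mm from the axle, turns with the carousel; the four bays are a quarter turn apart.
- bottle_yellow: Tall glass sample bottle with a heavy yellow stopper, 120 mm tall, 0.2 kg: glass body 44 mm across up to 72 mm, thin neck, stopper 32 mm across from 81 to 120 mm. Top-heavy: it tips easily. Origin: centre of its underside, z along its axis. May be absent. If present it starts upright on the floor of the store, in any of three places.
- bay_yellow (a point): Centre, on the carousel's top face, of the flat disc marked with a yellow ring, 72 mm across, where the yellow bottle stands; nothing stands up round it. 75 mm from the axle, turns with the carousel; the four bays are a quarter turn apart.
- ref_jar: Squat round reference jar, white with a green lid, 56 mm across, 50 mm tall, 0.3 kg, always present; starts upright on the bench. Origin: centre of its underside, z up.
- bay_green (a point): Centre, on the carousel's top face, of the flat disc marked with a green ring, 72 mm across, where the reference jar stands; nothing stands up round it. 75 mm from the axle, turns with the carousel; the four bays are a quarter turn apart.
- wash_bottle: Bystander: white wash bottle, 60 mm across, 150 mm tall. Origin under its centre. To be left alone.
- beaker: Bystander: clear beaker, 80 mm across, 100 mm tall. Origin under its centre. To be left alone.
- amber_jar: Bystander: amber glass jar, 66 mm across, 80 mm tall. Origin under its centre. To be left alone.
- weigh_dish: Bystander: white ceramic dish, 90 mm across, 22 mm high. Origin under its centre. To be left alone.
- spatula: Bystander: steel spatula lying on the bench. Origin under its centre. To be left alone.
- mug: Bystander: blue mug, 76 mm across, 90 mm tall. Origin under its centre. To be left alone.

How it is judged:
By the outcome, as a careful person would: the job done as asked, in the order asked, and still so for the second after the job is handed in, with the robot touching nothing.
Of bottle_red, bottle_blue, bottle_yellow only 2 to 3 are there at a start; the rules pass over those that are not, and their reading is None.
At some moment in a run one of ref_jar may be knocked a few centimetres aside while the robot is not near it.
It also fails if it takes over 210 s, if anything falls off the work surface, if the arm or the gripper's body presses on something with over 40 N, if the wrist force passes 120 N, or if a joint passes its speed limit or range.

## Working session

There is one attempt and no reset: what is moved stays moved. The work goes in short steps, Python scripts to look and compute and a tool call to move; the robot and the scene stay as the last step left them, time stands still between calls to the robot, and variables do not carry over. Pictures are saved under pics/ and viewed, at most 14 in all, crops included, and the job is handed in when it is done.

Besides the shell and the picture viewer there is one more tool, called in YAML: its name, and indented under it one key for each argument. arm_command: Moves the arm, as the interface text tells. Its arguments: {"type":"object","properties":{"moves":{"type":"array"},"squeeze":{"type":"number"}},"required":["moves"]}

```bash
mkdir -p pics; cat > h.py <<'E'
import numpy as np, cv2
from cell import robot
from scipy.spatial.transform import Rotation as Ro
def snap(cam,name,crop=None,k=1):
    im=robot.read_camera(cam)[:,:,::-1]
    if crop: x0,y0,x1,y1=crop; im=im[y0:y1,x0:x1]
    cv2.imwrite('pics/'+name,cv2.resize(im,None,fx=k,fy=k,interpolation=cv2.INTER_CUBIC))
def ray(cam,u,v,z):
    m=robot.camera_model(cam);R=np.array(m['R']);t=np.array(m['t'])
    c=-R.T@t; d=R.T@np.array([(u-m['cx'])/m['fx'],(v-m['cy'])/m['fy'],1])
    return c+d*(z-c[2])/d[2]
def proj(cam,X):
    m=robot.camera_model(cam);p=np.array(m['R'])@np.array(X)+m['t']
    return [round(float(m['fx']*p[0]/p[2]+m['cx']),1),round(float(m['fy']*p[1]/p[2]+m['cy']),1)]
def st():
    s=robot.observe(); print({k:np.round(s[k],3).tolist() for k in ('time','tool_pos','tool_rot','qpos','contact_force','opening','grip_force')})
E
python3 - <<'E'
from h import *
st()
for c in('top','scene'):
    snap(c,c+'0.png',None,1.42)
    m=robot.camera_model(c);R=np.array(m['R']);print(c,m['fx'],m['cx'],m['cy'],(-R.T@m['t']).round(3),R.round(2).tolist())
E
```

```text
{'time': 0.0, 'tool_pos': [0.191, 0.488, 0.226], 'tool_rot': [-3.14, -0.0, 2.768], 'qpos': [1.051, 0.343, 1.525, 0.0, 1.275, -0.146], 'contact_force': [-0.231, -0.249, 0.043], 'opening': 0.092, 'grip_force': 0.0}
top 523.0957742328238 280.8226594470837 218.9193912172234 [0.406 0.018 1.775] [[-0.01, -1.0, -0.0], [-1.0, 0.01, -0.08], [0.08, 0.0, -1.0]]
scene 482.97241670880345 278.82747619359947 213.8721788872582 [1.206 0.603 1.133] [[-0.65, 0.76, -0.0], [0.56, 0.49, -0.67], [-0.5, -0.44, -0.74]]
```

View pics/top0.png

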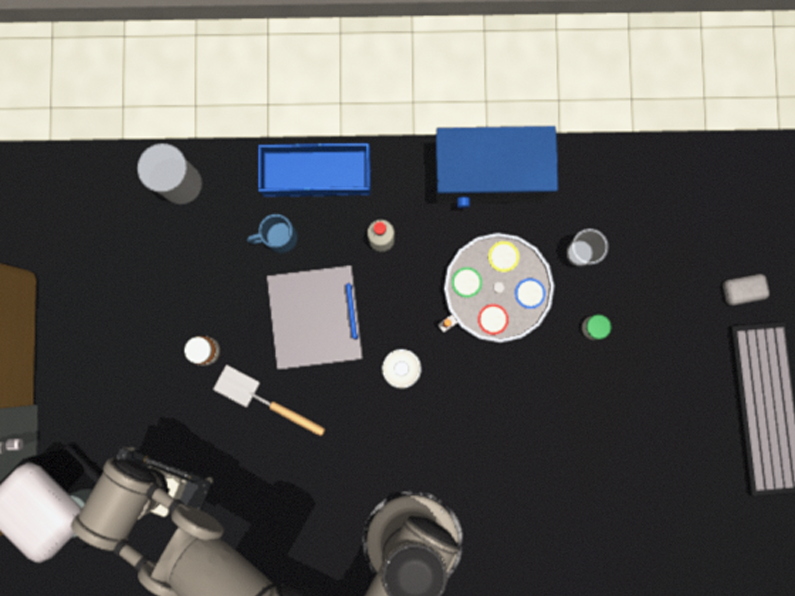

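View pics/scene0.png

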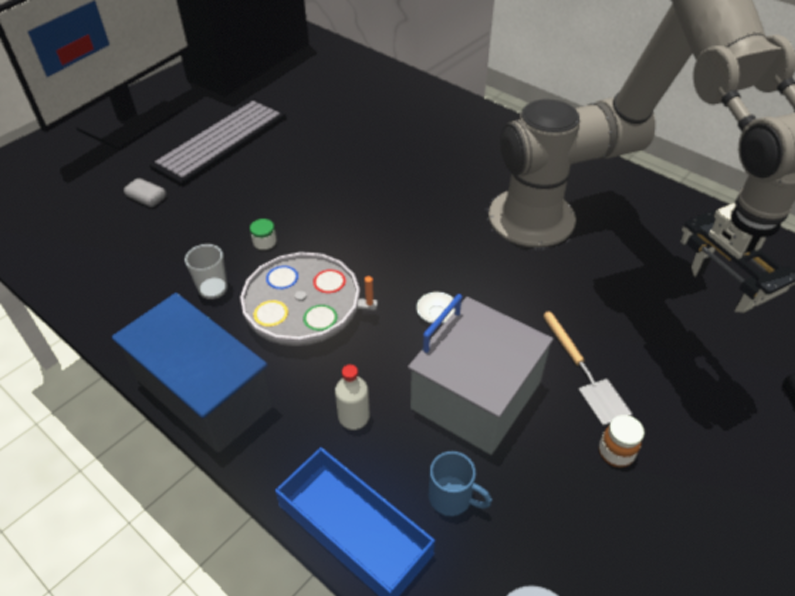

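Top view (enlarged ×1.42): lid with its bar at (352,311), hinge on the left edge. The carousel centre is at (499,287) and the peg at (445,324). Rings: green (467,282), yellow (503,256), blue (530,293), red (493,319). The jar is at (598,327).

```bash
python3 - <<'E'
from h import *
def T(n,u,v,z,cam='top'): p=ray(cam,u/1.42,v/1.42,z); print(n,cam,p.round(3)[:2],z,'r',np.hypot(*p[:2]).round(3)); return p
a=T('bar1',349,285,.186);b=T('bar2',356,337,.186);print('L',np.linalg.norm(a-b),'dir',np.arctan2(*(a-b)[1::-1]))
T('bar',352.5,311,.186)
T('bar1',461,298,.186,'scene');T('bar2',427,345,.186,'scene')
for n,u,v in(('c1',267,276),('c2',350,266),('c3',362,358),('c4',277,369)):T(n,u,v,.138)
T('axle',499,287,.045)
for n,u,v in(('g',467,282),('y',503,256),('b',530.5,293),('r',493,319)):T(n,u,v,.045)
T('peg',444,324,.119);T('peg',369,278,.119,'scene')
T('jar',598,327,.05);T('jar',262,228,.05,'scene')
T('wash',380,229,.15);T('dish',401,368,.022);T('beaker',590,246,.1)
T('mug',276,232,.09);T('amber',202,350,.08)
s=robot.observe();print(Ro.from_euler('xyz',s['tool_rot']).as_matrix().round(3))
E
```

```text
bar1 top [0.583 0.13 ] 0.186 r 0.598
bar2 top [0.471 0.116] 0.186 r 0.485
L 0.11299499889940998 dir 0.12463820274352207
bar top [0.527 0.123] 0.186 r 0.541
bar1 scene [0.478 0.127] 0.186 r 0.494
bar2 scene [0.606 0.15 ] 0.186 r 0.624
c1 top [0.611 0.316] 0.138 r 0.688
c2 top [0.631 0.131] 0.138 r 0.644
c3 top [0.427 0.107] 0.138 r 0.44
c4 top [0.405 0.294] 0.138 r 0.5
axle top [ 0.589 -0.211] 0.045 r 0.626
g top [ 0.602 -0.136] 0.045 r 0.617
y top [ 0.662 -0.222] 0.045 r 0.698
b top [ 0.574 -0.284] 0.045 r 0.64
r top [ 0.514 -0.195] 0.045 r 0.55
peg top [ 0.5   -0.076] 0.119 r 0.506
peg scene [ 0.505 -0.084] 0.119 r 0.512
jar top [ 0.492 -0.437] 0.05 r 0.659
jar scene [ 0.501 -0.432] 0.05 r 0.661
wash top [0.711 0.063] 0.15 r 0.714
dish top [0.403 0.021] 0.022 r 0.404
beaker top [ 0.674 -0.412] 0.1 r 0.79
mug top [0.719 0.304] 0.09 r 0.78
amber top [0.45  0.475] 0.08 r 0.655
[[-0.931  0.365 -0.001]
 [ 0.365  0.931 -0.001]
 [ 0.    -0.001 -1.   ]]
```

```bash
cat >> h.py <<'E'
def blob(cam,box,rgb,z,im=None,tol=60,minsat=50):
    """hue-based centroid inside box (native px) -> world at height z"""
    im=robot.read_camera(cam) if im is None else im
    x0,y0,x1,y1=box; h=cv2.cvtColor(np.ascontiguousarray(im[y0:y1,x0:x1]),cv2.COLOR_RGB2HSV).astype(int)
    hue=cv2.cvtColor(np.uint8([[rgb]]),cv2.COLOR_RGB2HSV)[0,0,0]
    d=abs(h[...,0]-int(hue)); d=np.minimum(d,180-d)
    m=(d<12)&(h[...,1]>90)&(h[...,2]>minsat)
    n,l,s,c=cv2.connectedComponentsWithStats(m.astype(np.uint8))
    if n<2: return None
    i=1+np.argmax(s[1:,4]); ys,xs=np.nonzero(l==i)
    # min-area rect centre handles rings and bars alike
    r=cv2.minAreaRect(np.stack([xs,ys],1).astype(np.float32))
    u,v=r[0][0]+x0,r[0][1]+y0
    return ray(cam,u,v,z).round(4),(round(u,1),round(v,1)),s[i,4],np.round(r[1],1),round(r[2],1)
def plan(wps,start=None):
    """wps: (x,y,z,yaw,ncalls); prints per call the end shift+turn in the tool frame"""
    s=robot.observe(); p=np.array(s['tool_pos']);R=Ro.from_euler('xyz',s['tool_rot'])
    if start is not None: p=np.array(start[:3]);R=Ro.from_euler('xyz',[np.pi,0,start[3]])
    for w in wps:
        q=np.array(w[:3]);Q=Ro.from_euler('xyz',[np.pi,0,w[3]]); p0=p.copy(); r=(R.inv()*Q).as_rotvec(); R0=R
        for i in range(w[4]):
            t=p0+(q-p0)*(i+1)/w[4]; T=R0*Ro.from_rotvec(r*(i+1)/w[4])
            print('->',t.round(3),'shift',R.inv().apply(t-p).round(4).tolist(),'turn',(R.inv()*T).as_rotvec().round(3).tolist())
            p=t;R=T
E
python3 - <<'E'
from h import *
im=robot.read_camera('top')
B=(30,80,200);G=(30,170,70);Rr=(220,30,30);Y=(230,220,30)
for n,box,c,z in(('bar',(235,190,260,245),B,.186),('g',(312,180,345,215),G,.045),('y',(337,165,372,195),Y,.045),('b',(357,190,392,222),B,.045),('r',(330,208,365,242),Rr,.045),('jar',(405,215,440,245),G,.05),('peg',(300,218,325,240),(230,110,30),.1)):
    print(n,blob('top',box,c,z,im))
plan([(.527,.124,.27,np.pi+.12,2),(.527,.124,.164,np.pi+.12,1)])
E
```

```text
bar (array([0.5271, 0.1269, 0.186 ]), (247.1, 219.0), np.int32(148), array([38.4,  3.9]), 83.5)
g (array([ 0.6024, -0.1348,  0.045 ]), (328.5, 198.5), np.int32(61), array([19., 19.]), 90.0)
y (array([ 0.6632, -0.221 ,  0.045 ]), (354.0, 180.0), np.int32(105), array([20., 20.]), 90.0)
b (array([ 0.5753, -0.282 ,  0.045 ]), (373.0, 206.0), np.int32(102), array([20., 20.]), 90.0)
r (array([ 0.515 , -0.1926,  0.045 ]), (346.5, 224.5), np.int32(123), array([21., 21.]), 90.0)
jar (array([ 0.4947, -0.4388,  0.05  ]), (421.5, 229.5), np.int32(251), array([17., 17.]), 45.0)
peg (array([ 0.5046, -0.0838,  0.1   ]), (314.7, 227.1), np.int32(26), array([4.9, 4.9]), 26.6)
-> [0.359 0.306 0.248] shift [-0.2227, -0.1084, -0.0218] turn [-0.001, -0.0, -0.247]
-> [0.527 0.124 0.27 ] shift [-0.1894, -0.1596, -0.0218] turn [-0.001, -0.0, -0.247]
-> [0.527 0.124 0.164] shift [-0.0, -0.0, 0.106] turn [-0.0, -0.0, -0.0]
```

arm_command:
  moves:
    - [[-0.045,-0.022,-0.004],[0,0,-0.05],0.0918]
    - [[-0.09,-0.044,-0.009],[0,0,-0.1],0.0918]
    - [[-0.134,-0.065,-0.013],[0,0,-0.15],0.0918]
    - [[-0.178,-0.087,-0.017],[0,0,-0.2],0.0918]
    - [[-0.2227,-0.1084,-0.022],[0,0,-0.247],0.0918]
  squeeze: 20

```text
time: 0.65
tool_pos: [0.3601, 0.3049, 0.2487]
tool_rot: [-3.141, -0.0, 3.017]
contact_force: [0.4, 0.1, 1.3]
opening: 0.0916
grip_force: 0.0
```

arm_command:
  moves:
    - [[-0.038,-0.032,-0.004],[0,0,-0.05],0.0918]
    - [[-0.076,-0.064,-0.009],[0,0,-0.1],0.0918]
    - [[-0.114,-0.096,-0.013],[0,0,-0.15],0.0918]
    - [[-0.152,-0.128,-0.017],[0,0,-0.2],0.0918]
    - [[-0.1894,-0.158,-0.022],[0,0,-0.247],0.0918]

```text
time: 1.15
tool_pos: [0.5283, 0.1239, 0.2706]
tool_rot: [3.141, -0.001, -3.02]
contact_force: [-0.4, 1.3, -0.2]
opening: 0.0919
grip_force: 0.0
```

arm_command:
  moves:
    - [[0,0,0],[0,0,0],0.07]
    - [[0,0,0],[0,0,0],0.07]
    - [[0,0,0],[0,0,0],0.07]
    - [[0,0,0],[0,0,0],0.07]
    - [[0,0,0],[0,0,0],0.07]

```text
time: 1.65
tool_pos: [0.5266, 0.127, 0.2709]
tool_rot: [3.141, 0.0, -3.02]
contact_force: [0.8, -0.9, 0.3]
opening: 0.0701
grip_force: 0.0
```

arm_command:
  moves:
    - [[0,0,0.035],[0,0,0],0.07]
    - [[0,0,0.07],[0,0,0],0.07]
    - [[0,0,0.09],[0,0,0],0.07]
    - [[0,0,0.105],[0,0,0],0.07]
    - [[0,0,0.105],[0,0,0],0.07]
  squeeze: 12

```text
time: 2.15
tool_pos: [0.5257, 0.1264, 0.1638]
tool_rot: [3.141, -0.004, -3.02]
contact_force: [-0.3, 0.5, -0.1]
opening: 0.0699
grip_force: 0.0
```

arm_command:
  moves:
    - [[0,0,0],[0,0,0],0]
    - [[0,0,0],[0,0,0],0]
    - [[0,0,0],[0,0,0],0]
    - [[0,0,0],[0,0,0],0]
    - [[0,0,0],[0,0,0],0]

```text
time: 2.65
tool_pos: [0.5275, 0.1259, 0.1661]
tool_rot: [3.142, 0.001, -3.021]
contact_force: [-0.8, -0.9, -0.2]
opening: 0.0346
grip_force: 0.0
```

arm_command:
  moves:
    - [[0,0,0],[0,0,0],0]
    - [[0,0,0],[0,0,0],0]
    - [[0,0,0],[0,0,0],0]
    - [[0,0,0],[0,0,0],0]
    - [[0,0,0],[0,0,0],0]

```text
time: 3.15
tool_pos: [0.5274, 0.1257, 0.1657]
tool_rot: [-3.141, 0.0, -3.022]
contact_force: [0.1, -2.0, 0.1]
opening: 0.0115
grip_force: 12.0
```

```bash
python3 - <<'E'
import numpy as np
# bar positions along arc: tool y = store x. shifts relative to start of each call
r=np.hypot(.178,.053);a0=np.arctan2(.053,-.178)
P=lambda t:np.array([r*np.cos(a0-t),r*np.sin(a0-t)])
th=np.linspace(0,1.80,31)
for c in range(6):
    b=P(th[5*c]); print(c,[[0,round(float(d[0]),4),round(float(-d[1]),4)] for d in (P(t)-b for t in th[5*c+1:5*c+6])])
E
```

```text
0 [[0, 0.0035, -0.0106], [0, 0.0076, -0.0209], [0, 0.0124, -0.031], [0, 0.0177, -0.0408], [0, 0.0236, -0.0502]]
1 [[0, 0.0065, -0.0091], [0, 0.0135, -0.0177], [0, 0.021, -0.026], [0, 0.029, -0.0337], [0, 0.0374, -0.041]]
2 [[0, 0.0089, -0.0068], [0, 0.0181, -0.013], [0, 0.0277, -0.0186], [0, 0.0376, -0.0237], [0, 0.0479, -0.0281]]
3 [[0, 0.0105, -0.0038], [0, 0.0211, -0.007], [0, 0.032, -0.0096], [0, 0.043, -0.0115], [0, 0.054, -0.0127]]
4 [[0, 0.0111, -0.0006], [0, 0.0223, -0.0005], [0, 0.0334, 0.0003], [0, 0.0444, 0.0017], [0, 0.0554, 0.0038]]
5 [[0, 0.0108, 0.0027], [0, 0.0214, 0.0061], [0, 0.0318, 0.0101], [0, 0.0419, 0.0148], [0, 0.0518, 0.02]]
```

arm_command:
  moves:
    - [[0,0.0035,-0.0106],[0,0,0],0]
    - [[0,0.0076,-0.0209],[0,0,0],0]
    - [[0,0.0124,-0.031],[0,0,0],0]
    - [[0,0.0177,-0.0408],[0,0,0],0]
    - [[0,0.0236,-0.0502],[0,0,0],0]

```text
time: 3.65
tool_pos: [0.5248, 0.1491, 0.2175]
tool_rot: [-3.14, 0.001, -3.021]
contact_force: [1.7, -4.7, 1.8]
opening: 0.0116
grip_force: 12.0
```

arm_command:
  moves:
    - [[0,0.0065,-0.0091],[0,0,0],0]
    - [[0,0.0135,-0.0177],[0,0,0],0]
    - [[0,0.021,-0.026],[0,0,0],0]
    - [[0,0.029,-0.0337],[0,0,0],0]
    - [[0,0.0374,-0.041],[0,0,0],0]

```text
time: 4.15
tool_pos: [0.5208, 0.1857, 0.2596]
tool_rot: [-3.139, 0.004, -3.022]
contact_force: [2.1, -8.3, 6.4]
opening: 0.0117
grip_force: 12.0
```

arm_command:
  moves:
    - [[0,0.0089,-0.0068],[0,0,0],0]
    - [[0,0.0181,-0.013],[0,0,0],0]
    - [[0,0.0277,-0.0186],[0,0,0],0]
    - [[0,0.0376,-0.0237],[0,0,0],0]
    - [[0,0.0479,-0.0281],[0,0,0],0]

```text
time: 4.65
tool_pos: [0.5152, 0.2347, 0.2873]
tool_rot: [3.141, 0.005, -3.022]
contact_force: [4.7, -3.3, 3.6]
opening: 0.0113
grip_force: 12.0
```

Forces are small; continue the swing.

arm_command:
  moves:
    - [[0,0.0105,-0.0038],[0,0,0],0]
    - [[0,0.0211,-0.007],[0,0,0],0]
    - [[0,0.032,-0.0096],[0,0,0],0]
    - [[0,0.043,-0.0115],[0,0,0],0]
    - [[0,0.054,-0.0127],[0,0,0],0]

```text
time: 5.15
tool_pos: [0.5084, 0.2888, 0.2991]
tool_rot: [3.14, 0.003, -3.021]
contact_force: [5.4, -1.9, 1.1]
opening: 0.0116
grip_force: 12.0
```

arm_command:
  moves:
    - [[0,0.0111,-0.0006],[0,0,0],0]
    - [[0,0.0223,-0.0005],[0,0,0],0]
    - [[0,0.0334,0.0003],[0,0,0],0]
    - [[0,0.0444,0.0017],[0,0,0],0]
    - [[0,0.0554,0.0038],[0,0,0],0]

```text
time: 5.65
tool_pos: [0.5014, 0.3438, 0.2946]
tool_rot: [3.141, 0.002, -3.021]
contact_force: [5.2, 0.4, 1.1]
opening: 0.0115
grip_force: 12.0
```

arm_command:
  moves:
    - [[0,0.0108,0.0027],[0,0,0],0]
    - [[0,0.0214,0.0061],[0,0,0],0]
    - [[0,0.0318,0.0101],[0,0,0],0]
    - [[0,0.0419,0.0148],[0,0,0],0]
    - [[0,0.0518,0.02],[0,0,0],0]

```text
time: 6.15
tool_pos: [0.4949, 0.395, 0.2737]
tool_rot: [3.141, 0.0, -3.021]
contact_force: [5.2, 0.5, 0.8]
opening: 0.0119
grip_force: 12.0
```

arm_command:
  moves:
    - [[0,0,0],[0,0,0],0.03]
    - [[0,0,0],[0,0,0],0.03]
    - [[0,0,-0.025],[0,0,0],0.03]
    - [[0,0,-0.065],[0,0,0],0.03]
    - [[0,0,-0.105],[0,0,0],0.03]

```text
time: 6.65
tool_pos: [0.4939, 0.3935, 0.3799]
tool_rot: [-3.141, -0.003, -3.021]
contact_force: [0.6, 0.8, 0.2]
opening: 0.0297
grip_force: 0.0
```

```bash
python3 - <<'E'
from h import *
st()
y=-np.pi+.12
plan([(.494,-.438,.22,y,4),(.494,-.438,.12,y,1)])
E
```

```text
{'time': 6.65, 'tool_pos': [0.494, 0.394, 0.38], 'tool_rot': [-3.141, -0.003, -3.021], 'qpos': [0.551, 0.509, 0.853, 0.001, 1.782, -1.14], 'contact_force': [0.574, 0.769, 0.214], 'opening': 0.03, 'grip_force': 0.0}
-> [0.494 0.186 0.34 ] shift [0.0248, -0.2064, 0.0402] turn [-0.0, -0.001, 0.0]
-> [ 0.494 -0.022  0.3  ] shift [0.0248, -0.2064, 0.0401] turn [-0.0, -0.001, 0.0]
-> [ 0.494 -0.23   0.26 ] shift [0.0248, -0.2064, 0.0401] turn [-0.0, -0.001, 0.0]
-> [ 0.494 -0.438  0.22 ] shift [0.0249, -0.2064, 0.04] turn [-0.0, -0.001, 0.0]
-> [ 0.494 -0.438  0.12 ] shift [-0.0, 0.0, 0.1] turn [-0.0, 0.0, -0.0]
```

arm_command:
  moves:
    - [[0.005,-0.041,0],[0,0,0],0.09]
    - [[0.01,-0.083,0],[0,0,0],0.09]
    - [[0.015,-0.124,0],[0,0,0],0.09]
    - [[0.02,-0.165,0.02],[0,0,0],0.09]
    - [[0.025,-0.206,0.04],[0,0,0],0.09]

```text
time: 7.15
tool_pos: [0.4939, 0.1849, 0.3391]
tool_rot: [3.141, 0.001, -3.021]
contact_force: [1.2, -0.4, 0.3]
opening: 0.0649
grip_force: 0.0
```

arm_command:
  moves:
    - [[0.005,-0.041,0.008],[0,0,0],0.09]
    - [[0.01,-0.083,0.016],[0,0,0],0.09]
    - [[0.015,-0.124,0.024],[0,0,0],0.09]
    - [[0.02,-0.165,0.032],[0,0,0],0.09]
    - [[0.025,-0.206,0.04],[0,0,0],0.09]

```text
time: 7.65
tool_pos: [0.4937, -0.0224, 0.2989]
tool_rot: [3.141, -0.0, -3.022]
contact_force: [1.3, -0.2, -0.5]
opening: 0.0899
grip_force: 0.0
```

arm_command:
  moves:
    - [[0.005,-0.041,0.008],[0,0,0],0.09]
    - [[0.01,-0.083,0.016],[0,0,0],0.09]
    - [[0.015,-0.124,0.024],[0,0,0],0.09]
    - [[0.02,-0.165,0.032],[0,0,0],0.09]
    - [[0.025,-0.206,0.04],[0,0,0],0.09]

```text
time: 8.15
tool_pos: [0.4938, -0.2298, 0.2589]
tool_rot: [3.14, -0.0, -3.022]
contact_force: [0.4, 0.1, 0.8]
opening: 0.0902
grip_force: 0.0
```

arm_command:
  moves:
    - [[0.005,-0.041,0.008],[0,0,0],0.09]
    - [[0.01,-0.083,0.016],[0,0,0],0.09]
    - [[0.015,-0.124,0.024],[0,0,0],0.09]
    - [[0.02,-0.165,0.032],[0,0,0],0.09]
    - [[0.025,-0.206,0.04],[0,0,0],0.09]

```text
time: 8.65
tool_pos: [0.4938, -0.4372, 0.2187]
tool_rot: [3.14, -0.0, -3.022]
contact_force: [1.1, -0.4, -0.7]
opening: 0.0904
grip_force: 0.0
```

```bash
python3 - <<'E'
from h import *
st()
snap('top','top1.png',(160,110,400,290),3.3)
snap('scene','scene1.png',None,1.42)
for b in ((390,200,450,260),): print(blob('top',b,(30,170,70),.05))
E
```

```text
{'time': 8.65, 'tool_pos': [0.494, -0.437, 0.219], 'tool_rot': [3.14, -0.0, -3.022], 'qpos': [-0.841, 0.603, 1.118, 0.001, 1.421, -2.532], 'contact_force': [1.108, -0.403, -0.704], 'opening': 0.09, 'grip_force': 0.0}
None
```

View pics/top1.png

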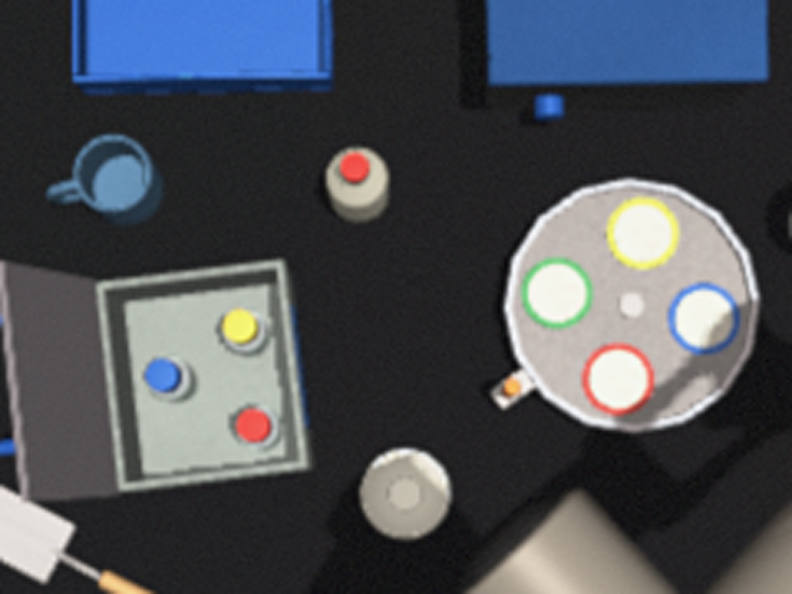

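View pics/scene1.png

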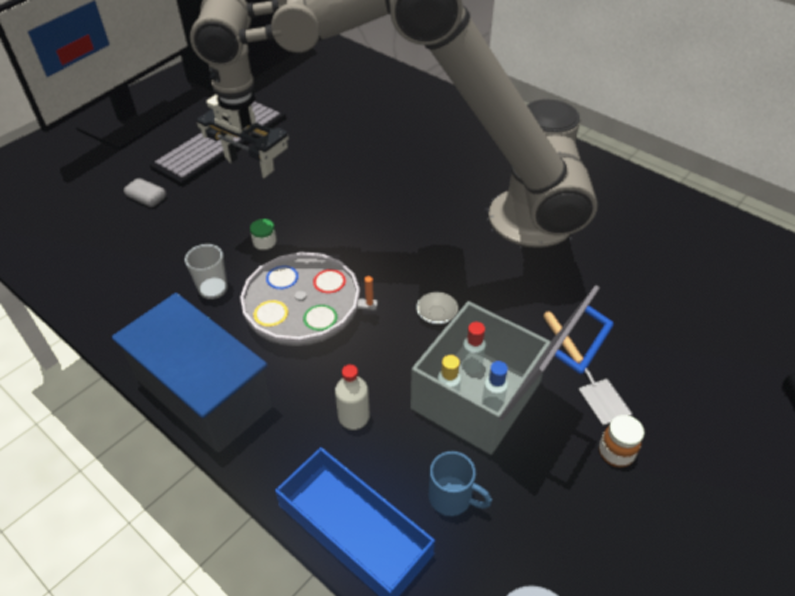

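Lid rests open. The store holds red at (252,426), yellow at (240,326) and blue at (163,375) in the crop. The jar is still at its place (scene 262,228).

arm_command:
  moves:
    - [[0,0,0.04],[0,0,0],0.09]
    - [[0,0,0.08],[0,0,0],0.09]
    - [[0,0,0.12],[0,0,0],0.09]
    - [[0,0,0.16],[0,0,0],0.09]
    - [[0,0,0.199],[0,0,0],0.09]
  squeeze: 20

```text
time: 9.3
tool_pos: [0.4948, -0.4343, 0.0194]
tool_rot: [3.141, 0.0, -3.021]
contact_force: [-0.7, -0.7, -0.2]
opening: 0.0903
grip_force: 0.0
```

arm_command:
  moves:
    - [[0,0,0],[0,0,0],0.03]
    - [[0,0,0],[0,0,0],0.03]
    - [[0,0,0],[0,0,0],0.03]
    - [[0,0,0],[0,0,0],0.03]
    - [[0,0,0],[0,0,0],0.03]

```text
time: 9.8
tool_pos: [0.4956, -0.4375, 0.0225]
tool_rot: [-3.137, 0.003, -3.021]
contact_force: [0.4, 0.3, 7.2]
opening: 0.0557
grip_force: 20.0
```

arm_command:
  moves:
    - [[0,0,0],[0,0,0],0.03]
    - [[0,0,0],[0,0,0],0.03]
    - [[0,0,0],[0,0,0],0.03]
    - [[0,0,0],[0,0,0],0.03]
    - [[0,0,0],[0,0,0],0.03]

```text
time: 10.3
tool_pos: [0.4956, -0.4375, 0.0225]
tool_rot: [-3.137, 0.003, -3.021]
contact_force: [-0.4, -1.1, 6.4]
opening: 0.0556
grip_force: 20.0
```

```bash
python3 - <<'E'
from h import *
st()
im=robot.read_camera('top')
for n,c,u,v in(('r',(220,30,30),252,426),('y',(230,210,30),240,326),('b',(30,80,220),163,375)):
    u=int(u/3.3+160);v=int(v/3.3+110); print(n,blob('top',(u-9,v-9,u+10,v+10),c,.126,im))
y=-np.pi+.12
plan([(.494,-.437,.15,y,1),(.6025,-.134,.15,y,2),(.6025,-.134,.067,y,1)],(.494,-.437,.019,y))
E
```

```text
{'time': 10.3, 'tool_pos': [0.496, -0.438, 0.023], 'tool_rot': [-3.137, 0.003, -3.021], 'qpos': [-0.839, 0.785, 1.344, -0.0, 1.008, -2.53], 'contact_force': [-0.367, -1.139, 6.421], 'opening': 0.056, 'grip_force': 20.002}
r (array([0.4704, 0.1665, 0.126 ]), (236.0, 238.5), np.int32(85), array([ 9., 10.]), 90.0)
y (array([0.5656, 0.1785, 0.126 ]), (232.0, 208.5), np.int32(87), array([ 9., 10.]), 90.0)
b (array([0.519 , 0.2516, 0.126 ]), (209.0, 223.5), np.int32(85), array([ 9., 10.]), 90.0)
-> [ 0.494 -0.437  0.15 ] shift [0.0, 0.0, -0.131] turn [0.0, 0.0, 0.0]
-> [ 0.548 -0.286  0.15 ] shift [-0.072, 0.1439, 0.0] turn [0.0, 0.0, 0.0]
-> [ 0.602 -0.134  0.15 ] shift [-0.072, 0.1439, 0.0] turn [0.0, 0.0, 0.0]
-> [ 0.602 -0.134  0.067] shift [-0.0, -0.0, 0.083] turn [0.0, 0.0, 0.0]
```

arm_command:
  moves:
    - [[0,0,-0.015],[0,0,0],0.03]
    - [[0,0,-0.045],[0,0,0],0.03]
    - [[0,0,-0.075],[0,0,0],0.03]
    - [[0,0,-0.105],[0,0,0],0.03]
    - [[0,0,-0.131],[0,0,0],0.03]

```text
time: 10.85
tool_pos: [0.4943, -0.4357, 0.1533]
tool_rot: [-3.142, 0.0, -3.021]
contact_force: [0.1, -0.2, -2.5]
opening: 0.0556
grip_force: 20.0
```

arm_command:
  moves:
    - [[-0.012,0.025,0],[0,0,0],0.03]
    - [[-0.027,0.054,0],[0,0,0],0.03]
    - [[-0.042,0.084,0],[0,0,0],0.03]
    - [[-0.057,0.114,0],[0,0,0],0.03]
    - [[-0.072,0.144,0],[0,0,0],0.03]

```text
time: 11.35
tool_pos: [0.5486, -0.2828, 0.1516]
tool_rot: [3.141, -0.0, -3.022]
contact_force: [0.8, -0.5, -2.2]
opening: 0.0559
grip_force: 20.0
```

arm_command:
  moves:
    - [[-0.015,0.03,0],[0,0,0],0.03]
    - [[-0.03,0.06,0],[0,0,0],0.03]
    - [[-0.045,0.09,0],[0,0,0],0.03]
    - [[-0.06,0.12,0],[0,0,0],0.03]
    - [[-0.072,0.144,0],[0,0,0],0.03]

```text
time: 11.85
tool_pos: [0.6028, -0.1306, 0.1516]
tool_rot: [3.141, -0.001, -3.021]
contact_force: [0.8, -0.8, -2.2]
opening: 0.0555
grip_force: 20.0
```

arm_command:
  moves:
    - [[0,0,0],[0,0,0],0.03]
    - [[0,0,0.02],[0,0,0],0.03]
    - [[0,0,0.04],[0,0,0],0.03]
    - [[0,0,0.055],[0,0,0],0.03]
    - [[0,0,0.065],[0,0,0],0.03]

```text
time: 12.35
tool_pos: [0.6019, -0.1331, 0.0851]
tool_rot: [3.141, -0.002, -3.022]
contact_force: [0.3, 0.1, -2.9]
opening: 0.0556
grip_force: 20.0
```

arm_command:
  moves:
    - [[0,0,0.006],[0,0,0],0.03]
    - [[0,0,0.012],[0,0,0],0.03]
    - [[0,0,0.016],[0,0,0],0.03]
    - [[0,0,0.018],[0,0,0],0.03]
    - [[0,0,0.018],[0,0,0],0.03]

```text
time: 12.85
tool_pos: [0.6029, -0.1328, 0.068]
tool_rot: [3.142, 0.0, -3.021]
contact_force: [0.8, 0.2, -3.4]
opening: 0.0555
grip_force: 20.0
```

arm_command:
  moves:
    - [[0,0,0.001],[0,0,0],0.03]
    - [[0,0,0.002],[0,0,0],0.03]
    - [[0,0,0.003],[0,0,0],0.03]
    - [[0,0,0.003],[0,0,0],0.03]
    - [[0,0,0.003],[0,0,0],0.03]

```text
time: 13.35
tool_pos: [0.6045, -0.1333, 0.0675]
tool_rot: [-3.139, 0.005, -3.021]
contact_force: [-0.3, 1.0, 8.9]
opening: 0.0552
grip_force: 20.0
```

arm_command:
  moves:
    - [[0,0,0],[0,0,0],0.075]
    - [[0,0,0],[0,0,0],0.075]
    - [[0,0,-0.005],[0,0,0],0.075]
    - [[0,0,-0.03],[0,0,0],0.075]
    - [[0,0,-0.06],[0,0,0],0.075]

```text
time: 13.85
tool_pos: [0.602, -0.1326, 0.1245]
tool_rot: [3.14, -0.003, -3.022]
contact_force: [0.1, 0.3, 0.4]
opening: 0.0751
grip_force: 0.0
```

```bash
python3 - <<'E'
from h import *
st()
y=-np.pi+.12
plan([(.6,-.134,.27,y,1),(.4705,.167,.26,y-np.pi/4,3),(.4705,.167,.088,y-np.pi/4,1)])
E
```

```text
{'time': 13.85, 'tool_pos': [0.602, -0.133, 0.124], 'tool_rot': [3.14, -0.003, -3.022], 'qpos': [-0.341, 0.6, 1.394, 0.0, 1.151, -2.032], 'contact_force': [0.061, 0.347, 0.429], 'opening': 0.075, 'grip_force': 0.0}
-> [ 0.6   -0.134  0.27 ] shift [0.0026, -0.0009, -0.1455] turn [0.002, -0.003, 0.0]
-> [ 0.557 -0.034  0.267] shift [0.0308, 0.1048, 0.0033] turn [-0.0, -0.0, 0.262]
-> [0.514 0.067 0.263] shift [0.0569, 0.0932, 0.0033] turn [-0.0, -0.0, 0.262]
-> [0.47  0.167 0.26 ] shift [0.0791, 0.0753, 0.0033] turn [-0.0, -0.0, 0.262]
-> [0.47  0.167 0.088] shift [-0.0, -0.0, 0.172] turn [-0.0, 0.0, -0.0]
```

arm_command:
  moves:
    - [[0,0,-0.03],[0,0,0],0.075]
    - [[0,0,-0.06],[0,0,0],0.075]
    - [[0,0,-0.09],[0,0,0],0.075]
    - [[0,0,-0.12],[0,0,0],0.05]
    - [[0.002,-0.001,-0.145],[0,0,0],0.05]

```text
time: 14.35
tool_pos: [0.6012, -0.134, 0.272]
tool_rot: [-3.141, 0.001, -3.021]
contact_force: [0.8, 0.2, 0.6]
opening: 0.0632
grip_force: 0.0
```

arm_command:
  moves:
    - [[0.006,0.021,0.001],[0,0,0.05],0.05]
    - [[0.012,0.042,0.002],[0,0,0.1],0.05]
    - [[0.018,0.063,0.003],[0,0,0.16],0.05]
    - [[0.025,0.084,0.003],[0,0,0.21],0.05]
    - [[0.031,0.105,0.003],[0,0,0.262],0.05]

```text
time: 14.85
tool_pos: [0.5571, -0.0328, 0.2671]
tool_rot: [3.142, 0.0, 2.998]
contact_force: [-0.6, 0.1, -0.1]
opening: 0.0499
grip_force: 0.0
```

arm_command:
  moves:
    - [[0.011,0.019,0.001],[0,0,0.05],0.05]
    - [[0.022,0.037,0.002],[0,0,0.1],0.05]
    - [[0.034,0.056,0.003],[0,0,0.16],0.05]
    - [[0.045,0.075,0.003],[0,0,0.21],0.05]
    - [[0.057,0.093,0.003],[0,0,0.262],0.05]

```text
time: 15.35
tool_pos: [0.5139, 0.0674, 0.2641]
tool_rot: [3.141, 0.0, 2.736]
contact_force: [-0.4, -0.3, -0.2]
opening: 0.0501
grip_force: 0.0
```

arm_command:
  moves:
    - [[0.018,0.017,0.001],[0,0,0.06],0.05]
    - [[0.036,0.034,0.002],[0,0,0.12],0.05]
    - [[0.054,0.051,0.003],[0,0,0.18],0.05]
    - [[0.07,0.066,0.003],[0,0,0.24],0.05]
    - [[0.079,0.075,0.003],[0,0,0.262],0.05]

```text
time: 15.85
tool_pos: [0.4703, 0.1679, 0.2612]
tool_rot: [3.141, -0.0, 2.475]
contact_force: [0.6, -0.6, 0.1]
opening: 0.0497
grip_force: 0.0
```

arm_command:
  moves:
    - [[0,0,0],[0,0,0],0.05]
    - [[0,0,0],[0,0,0],0.05]
    - [[0,0,0],[0,0,0],0.05]
    - [[0,0,0],[0,0,0],0.05]
    - [[0,0,0],[0,0,0],0.05]

```text
time: 16.35
tool_pos: [0.4714, 0.166, 0.2609]
tool_rot: [-3.142, 0.0, 2.475]
contact_force: [-0.8, -0.7, 0.7]
opening: 0.05
grip_force: 0.0
```

```bash
python3 - <<'E'
from h import *
st()
snap('scene','scene2.png',(150,150,420,320),2.9)
y=-np.pi+.12
plan([(.4705,.167,.20,y-np.pi/4,1)])
E
```

```text
{'time': 16.35, 'tool_pos': [0.471, 0.166, 0.261], 'tool_rot': [-3.142, 0.0, 2.475], 'qpos': [0.185, 0.27, 1.531, -0.0, 1.341, -0.719], 'contact_force': [-0.83, -0.673, 0.668], 'opening': 0.05, 'grip_force': 0.0}
-> [0.47  0.167 0.2  ] shift [0.0012, 0.0001, 0.0609] turn [-0.0, -0.0, -0.001]
```

View pics/scene2.png

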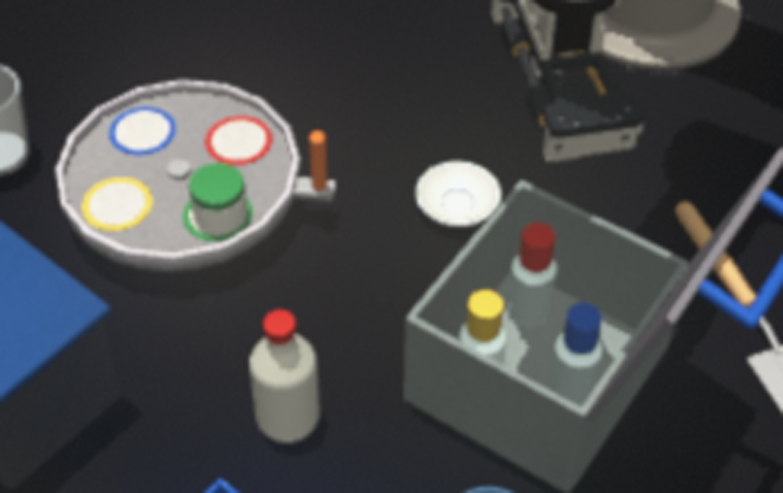

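The jar stands within the green ring (crop 217,205). Red stopper is free below the gripper (537,240). Descending.

arm_command:
  moves:
    - [[0,0,0.03],[0,0,0],0.05]
    - [[0,0,0.06],[0,0,0],0.05]
    - [[0,0,0.085],[0,0,0],0.05]
    - [[0,0,0.105],[0,0,0],0.05]
    - [[0,0,0.12],[0,0,0],0.05]
  squeeze: 15

```text
time: 16.9
tool_pos: [0.4708, 0.1662, 0.1395]
tool_rot: [-3.14, -0.001, 2.476]
contact_force: [0.3, -0.4, 0.1]
opening: 0.0499
grip_force: 0.0
```

arm_command:
  moves:
    - [[0,0,0.01],[0,0,0],0.05]
    - [[0,0,0.02],[0,0,0],0.05]
    - [[0,0,0.03],[0,0,0],0.05]
    - [[0,0,0.04],[0,0,0],0.05]
    - [[0,0,0.05],[0,0,0],0.05]

```text
time: 17.4
tool_pos: [0.4714, 0.1666, 0.0904]
tool_rot: [3.141, 0.0, 2.476]
contact_force: [0.4, -0.4, 0.2]
opening: 0.0498
grip_force: 0.0
```

arm_command:
  moves:
    - [[0,0,0],[0,0,0],0.046]
    - [[0,0,0],[0,0,0],0.042]
    - [[0,0,0],[0,0,0],0.038]
    - [[0,0,0],[0,0,0],0.034]
    - [[0,0,0],[0,0,0],0.02]

```text
time: 17.9
tool_pos: [0.4714, 0.1666, 0.0913]
tool_rot: [3.141, 0.0, 2.476]
contact_force: [-0.1, 0.2, 0.1]
opening: 0.0316
grip_force: 15.0
```

arm_command:
  moves:
    - [[0,0,0],[0,0,0],0.02]
    - [[0,0,0],[0,0,0],0.02]
    - [[0,0,-0.003],[0,0,0],0.02]
    - [[0,0,-0.008],[0,0,0],0.02]
    - [[0,0,-0.015],[0,0,0],0.02]

```text
time: 18.4
tool_pos: [0.4709, 0.1665, 0.106]
tool_rot: [-3.141, -0.001, 2.476]
contact_force: [-1.0, -0.1, -2.1]
opening: 0.0314
grip_force: 15.0
```

```bash
python3 - <<'E'
from h import *
st()
y=-np.pi+.12-np.pi/4
plan([(.4705,.167,.27,y,1),(.515,-.1925,.27,y,3),(.515,-.1925,.136,y,1)])
E
```

```text
{'time': 18.4, 'tool_pos': [0.471, 0.167, 0.106], 'tool_rot': [-3.141, -0.001, 2.476], 'qpos': [0.186, 0.432, 1.759, 0.0, 0.952, -0.719], 'contact_force': [-1.039, -0.055, -2.125], 'opening': 0.031, 'grip_force': 14.968}
-> [0.47  0.167 0.27 ] shift [0.0007, 0.0, -0.164] turn [-0.001, -0.001, -0.0]
-> [0.485 0.047 0.27 ] shift [-0.0857, -0.0851, -0.0] turn [-0.0, 0.0, -0.0]
-> [ 0.5   -0.073  0.27 ] shift [-0.0857, -0.0851, -0.0] turn [-0.0, 0.0, 0.0]
-> [ 0.515 -0.192  0.27 ] shift [-0.0857, -0.0851, -0.0] turn [-0.0, 0.0, -0.0]
-> [ 0.515 -0.192  0.136] shift [-0.0, -0.0, 0.134] turn [0.0, 0.0, 0.0]
```

arm_command:
  moves:
    - [[0,0,-0.02],[0,0,0],0.02]
    - [[0,0,-0.055],[0,0,0],0.02]
    - [[0,0,-0.095],[0,0,0],0.02]
    - [[0,0,-0.13],[0,0,0],0.02]
    - [[0,0,-0.164],[0,0,0],0.02]

```text
time: 18.9
tool_pos: [0.4709, 0.1666, 0.2721]
tool_rot: [3.141, 0.001, 2.476]
contact_force: [1.1, 0.2, -2.5]
opening: 0.0318
grip_force: 15.0
```

arm_command:
  moves:
    - [[-0.007,-0.007,0],[0,0,0],0.02]
    - [[-0.024,-0.024,0],[0,0,0],0.02]
    - [[-0.044,-0.044,0],[0,0,0],0.02]
    - [[-0.065,-0.065,0],[0,0,0],0.02]
    - [[-0.086,-0.085,0],[0,0,0],0.02]

```text
time: 19.4
tool_pos: [0.4857, 0.0453, 0.2691]
tool_rot: [-3.141, -0.001, 2.476]
contact_force: [-0.1, 0.3, -2.3]
opening: 0.0316
grip_force: 15.0
```

arm_command:
  moves:
    - [[-0.02,-0.02,0],[0,0,0],0.02]
    - [[-0.039,-0.039,0],[0,0,0],0.02]
    - [[-0.055,-0.055,0],[0,0,0],0.02]
    - [[-0.071,-0.071,0],[0,0,0],0.02]
    - [[-0.086,-0.085,0],[0,0,0],0.02]

```text
time: 19.9
tool_pos: [0.5008, -0.0747, 0.2689]
tool_rot: [-3.141, -0.002, 2.475]
contact_force: [0.7, 0.5, -2.2]
opening: 0.0314
grip_force: 15.0
```

arm_command:
  moves:
    - [[-0.02,-0.02,0],[0,0,0],0.02]
    - [[-0.039,-0.039,0],[0,0,0],0.02]
    - [[-0.057,-0.057,0],[0,0,0],0.02]
    - [[-0.074,-0.074,0],[0,0,0],0.02]
    - [[-0.086,-0.085,0],[0,0,0],0.02]

```text
time: 20.4
tool_pos: [0.516, -0.195, 0.2689]
tool_rot: [-3.141, -0.002, 2.475]
contact_force: [0.5, 0.5, -2.1]
opening: 0.0319
grip_force: 15.0
```

arm_command:
  moves:
    - [[0,0,0.02],[0,0,0],0.02]
    - [[0,0,0.05],[0,0,0],0.02]
    - [[0,0,0.08],[0,0,0],0.02]
    - [[0,0,0.11],[0,0,0],0.02]
    - [[0,0,0.125],[0,0,0],0.02]

```text
time: 20.9
tool_pos: [0.5149, -0.1924, 0.1417]
tool_rot: [-3.141, -0.005, 2.476]
contact_force: [-0.5, 0.0, -2.6]
opening: 0.0314
grip_force: 15.0
```

arm_command:
  moves:
    - [[0,0,0.002],[0,0,0],0.02]
    - [[0,0,0.004],[0,0,0],0.02]
    - [[0,0,0.006],[0,0,0],0.02]
    - [[0,0,0.008],[0,0,0],0.02]
    - [[0,0,0.008],[0,0,0],0.02]

```text
time: 21.4
tool_pos: [0.5168, -0.1934, 0.1373]
tool_rot: [3.141, 0.001, 2.476]
contact_force: [0.4, 0.4, -1.5]
opening: 0.0318
grip_force: 15.0
```

arm_command:
  moves:
    - [[0,0,0.001],[0,0,0],0.02]
    - [[0,0,0.002],[0,0,0],0.02]
    - [[0,0,0.003],[0,0,0],0.02]
    - [[0,0,0.004],[0,0,0],0.02]
    - [[0,0,0.004],[0,0,0],0.02]

```text
time: 21.9
tool_pos: [0.5165, -0.1933, 0.1327]
tool_rot: [3.142, -0.0, 2.476]
contact_force: [-0.1, 0.0, -2.1]
opening: 0.0316
grip_force: 15.0
```

```bash
python3 - <<'E'
from h import *
st()
snap('scene','scene3.png',(150,150,300,260),4)
E
```

```text
{'time': 21.9, 'tool_pos': [0.517, -0.193, 0.133], 'tool_rot': [3.142, -0.0, 2.476], 'qpos': [-0.497, 0.481, 1.584, 0.0, 1.077, -1.402], 'contact_force': [-0.064, 0.007, -2.148], 'opening': 0.032, 'grip_force': 14.968}
```

View pics/scene3.png

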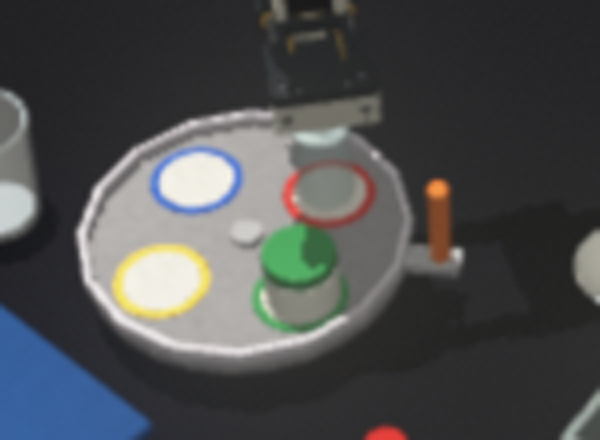

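The bottle's base sits inside the red ring (330,190), about 2–3 mm above the disc. Lower to contact.

arm_command:
  moves:
    - [[0,0,0.001],[0,0,0],0.02]
    - [[0,0,0.002],[0,0,0],0.02]
    - [[0,0,0.003],[0,0,0],0.02]
    - [[0,0,0.003],[0,0,0],0.02]
    - [[0,0,0.003],[0,0,0],0.02]

```text
time: 22.45
tool_pos: [0.5167, -0.1934, 0.1302]
tool_rot: [3.142, 0.001, 2.476]
contact_force: [-1.0, 0.2, 1.7]
opening: 0.0317
grip_force: 15.0
```

arm_command:
  moves:
    - [[0,0,0],[0,0,0],0.033]
    - [[0,0,0],[0,0,0],0.036]
    - [[0,0,0],[0,0,0],0.042]
    - [[0,0,0],[0,0,0],0.05]
    - [[0,0,0],[0,0,0],0.05]

```text
time: 22.95
tool_pos: [0.5166, -0.1933, 0.1299]
tool_rot: [3.141, 0.0, 2.476]
contact_force: [-0.5, -0.0, -0.0]
opening: 0.049
grip_force: 0.0
```

arm_command:
  moves:
    - [[0,0,-0.015],[0,0,0],0.05]
    - [[0,0,-0.045],[0,0,0],0.05]
    - [[0,0,-0.08],[0,0,0],0.05]
    - [[0,0,-0.11],[0,0,0],0.05]
    - [[0,0,-0.13],[0,0,0],0.05]

```text
time: 23.45
tool_pos: [0.5171, -0.1936, 0.2624]
tool_rot: [3.141, 0.003, 2.476]
contact_force: [0.3, -0.7, 0.2]
opening: 0.0498
grip_force: 0.0
```

```bash
python3 - <<'E'
from h import *
st()
y=-np.pi+.12-np.pi/4
plan([(.566,.179,.26,y,2),(.566,.179,.091,y,1),(.566,.179,.27,y,1),(.663,-.2215,.27,y,3)])
print(blob('top',(330,190,370,250),(220,30,30),.165))
E
```

```text
{'time': 23.45, 'tool_pos': [0.517, -0.194, 0.262], 'tool_rot': [3.141, 0.003, 2.476], 'qpos': [-0.497, 0.366, 1.389, 0.0, 1.384, -1.402], 'contact_force': [0.34, -0.718, 0.159], 'opening': 0.05, 'grip_force': 0.0}
-> [ 0.542 -0.007  0.261] shift [0.0958, 0.1616, 0.001] turn [0.0, 0.002, -0.0]
-> [0.566 0.179 0.26 ] shift [0.0958, 0.1616, 0.0011] turn [0.0, 0.002, -0.0]
-> [0.566 0.179 0.091] shift [-0.0, -0.0, 0.169] turn [-0.0, -0.0, 0.0]
-> [0.566 0.179 0.27 ] shift [0.0, 0.0, -0.179] turn [0.0, -0.0, -0.0]
-> [0.598 0.046 0.27 ] shift [-0.1079, -0.0851, -0.0] turn [0.0, 0.0, 0.0]
-> [ 0.631 -0.088  0.27 ] shift [-0.1079, -0.0851, -0.0] turn [0.0, 0.0, 0.0]
-> [ 0.663 -0.221  0.27 ] shift [-0.1079, -0.0851, -0.0] turn [-0.0, 0.0, 0.0]
(array([ 0.4829, -0.1878,  0.165 ]), (349.9, 232.4), np.int32(38), array([ 4.2, 13.9]), 67.4)
```

arm_command:
  moves:
    - [[0.019,0.032,0],[0,0,0],0.05]
    - [[0.038,0.064,0],[0,0,0],0.05]
    - [[0.057,0.096,0],[0,0,0],0.05]
    - [[0.077,0.129,0],[0,0,0],0.05]
    - [[0.096,0.162,0.001],[0,0,0],0.05]

```text
time: 24.0
tool_pos: [0.541, -0.0051, 0.2586]
tool_rot: [3.142, -0.0, 2.476]
contact_force: [0.1, -0.8, 0.2]
opening: 0.0503
grip_force: 0.0
```

arm_command:
  moves:
    - [[0.019,0.032,0],[0,0,0],0.05]
    - [[0.038,0.064,0],[0,0,0],0.05]
    - [[0.057,0.096,0],[0,0,0],0.05]
    - [[0.08,0.135,0],[0,0,0],0.05]
    - [[0.096,0.162,0.001],[0,0,0],0.05]

```text
time: 24.5
tool_pos: [0.5656, 0.1827, 0.2574]
tool_rot: [3.141, -0.001, 2.477]
contact_force: [-0.5, -0.6, -0.3]
opening: 0.05
grip_force: 0.0
```

arm_command:
  moves:
    - [[0,0,0],[0,0,0],0.05]
    - [[0,0,0.03],[0,0,0],0.05]
    - [[0,0,0.06],[0,0,0],0.05]
    - [[0,0,0.09],[0,0,0],0.05]
    - [[0,0,0.11],[0,0,0],0.05]

```text
time: 25.0
tool_pos: [0.5646, 0.1788, 0.1454]
tool_rot: [-3.139, -0.002, 2.475]
contact_force: [-0.0, 0.3, 0.1]
opening: 0.0502
grip_force: 0.0
```

```bash
python3 - <<'E'
from h import *
st()
y=-np.pi+.12-np.pi/4
plan([(.566,.179,.091,y,1)])
E
```

```text
{'time': 25.0, 'tool_pos': [0.565, 0.179, 0.145], 'tool_rot': [-3.139, -0.002, 2.475], 'qpos': [0.178, 0.537, 1.445, -0.0, 1.163, -0.727], 'contact_force': [-0.005, 0.308, 0.052], 'opening': 0.05, 'grip_force': 0.0}
-> [0.566 0.179 0.091] shift [-0.0011, 0.0011, 0.0544] turn [-0.003, -0.002, -0.001]
```

arm_command:
  moves:
    - [[0,0,0.011],[0,0,0],0.05]
    - [[0,0,0.022],[0,0,0],0.05]
    - [[0,0,0.033],[0,0,0],0.05]
    - [[0,0,0.044],[0,0,0],0.05]
    - [[-0.001,0.001,0.055],[0,0,0],0.05]

```text
time: 25.5
tool_pos: [0.5674, 0.1803, 0.0926]
tool_rot: [3.141, 0.001, 2.476]
contact_force: [1.4, 0.1, 0.1]
opening: 0.05
grip_force: 0.0
```

arm_command:
  moves:
    - [[0,0,0],[0,0,0],0.046]
    - [[0,0,0],[0,0,0],0.042]
    - [[0,0,0],[0,0,0],0.038]
    - [[0,0,0],[0,0,0],0.034]
    - [[0,0,0],[0,0,0],0.02]

```text
time: 26.0
tool_pos: [0.5673, 0.1802, 0.0934]
tool_rot: [3.141, 0.0, 2.476]
contact_force: [-0.3, -0.0, 0.0]
opening: 0.0315
grip_force: 15.0
```

arm_command:
  moves:
    - [[0,0,0],[0,0,0],0.02]
    - [[0,0,0],[0,0,0],0.02]
    - [[0,0,-0.003],[0,0,0],0.02]
    - [[0,0,-0.008],[0,0,0],0.02]
    - [[0,0,-0.015],[0,0,0],0.02]

```text
time: 26.5
tool_pos: [0.5668, 0.1802, 0.1078]
tool_rot: [-3.141, -0.001, 2.476]
contact_force: [0.6, 1.1, -2.1]
opening: 0.0319
grip_force: 15.0
```

arm_command:
  moves:
    - [[0,0,-0.02],[0,0,0],0.02]
    - [[0,0,-0.055],[0,0,0],0.02]
    - [[0,0,-0.095],[0,0,0],0.02]
    - [[0,0,-0.13],[0,0,0],0.02]
    - [[0,0,-0.164],[0,0,0],0.02]

```text
time: 27.0
tool_pos: [0.5669, 0.1802, 0.2742]
tool_rot: [3.141, 0.001, 2.476]
contact_force: [1.1, 0.5, -1.5]
opening: 0.0317
grip_force: 15.0
```

arm_command:
  moves:
    - [[-0.01,-0.008,0],[0,0,0],0.02]
    - [[-0.031,-0.025,0],[0,0,0],0.02]
    - [[-0.056,-0.044,0],[0,0,0],0.02]
    - [[-0.082,-0.065,0],[0,0,0],0.02]
    - [[-0.108,-0.085,0],[0,0,0],0.02]

```text
time: 27.5
tool_pos: [0.5992, 0.0451, 0.2709]
tool_rot: [-3.141, -0.001, 2.476]
contact_force: [1.5, -0.3, -2.7]
opening: 0.0315
grip_force: 15.0
```

arm_command:
  moves:
    - [[-0.024,-0.019,0],[0,0,0],0.02]
    - [[-0.046,-0.037,0],[0,0,0],0.02]
    - [[-0.068,-0.054,0],[0,0,0],0.02]
    - [[-0.088,-0.07,0],[0,0,0],0.02]
    - [[-0.108,-0.085,0],[0,0,0],0.02]

```text
time: 28.0
tool_pos: [0.6315, -0.0885, 0.2707]
tool_rot: [-3.141, -0.002, 2.475]
contact_force: [-0.5, -0.5, -2.3]
opening: 0.0314
grip_force: 15.0
```

arm_command:
  moves:
    - [[-0.024,-0.019,0],[0,0,0],0.02]
    - [[-0.048,-0.038,0],[0,0,0],0.02]
    - [[-0.072,-0.057,0],[0,0,0],0.02]
    - [[-0.094,-0.075,0],[0,0,0],0.02]
    - [[-0.107,-0.085,0],[0,0,0],0.02]

```text
time: 28.5
tool_pos: [0.663, -0.2227, 0.2701]
tool_rot: [-3.14, -0.002, 2.474]
contact_force: [-0.4, 0.2, -1.2]
opening: 0.0316
grip_force: 15.0
```

arm_command:
  moves:
    - [[0,0,0],[0,0,0],0.02]
    - [[0,0,0.03],[0,0,0],0.02]
    - [[0,0,0.06],[0,0,0],0.02]
    - [[0,0,0.09],[0,0,0],0.02]
    - [[0,0,0.12],[0,0,0],0.02]

```text
time: 29.0
tool_pos: [0.6629, -0.2187, 0.1502]
tool_rot: [3.142, -0.001, 2.476]
contact_force: [0.0, 0.3, -2.6]
opening: 0.0315
grip_force: 15.0
```

```bash
python3 - <<'E'
from h import *
st()
y=-np.pi+.12-np.pi/4
plan([(.663,-.2215,.132,y,1)])
E
```

```text
{'time': 29.0, 'tool_pos': [0.663, -0.219, 0.15], 'tool_rot': [3.142, -0.001, 2.476], 'qpos': [-0.429, 0.725, 1.08, 0.0, 1.338, -1.334], 'contact_force': [0.001, 0.275, -2.641], 'opening': 0.031, 'grip_force': 14.957}
-> [ 0.663 -0.222  0.132] shift [-0.0018, -0.0021, 0.0182] turn [0.0, -0.001, 0.0]
```

arm_command:
  moves:
    - [[-0.001,-0.001,0.005],[0,0,0],0.02]
    - [[-0.002,-0.002,0.01],[0,0,0],0.02]
    - [[-0.002,-0.002,0.013],[0,0,0],0.02]
    - [[-0.002,-0.002,0.015],[0,0,0],0.02]
    - [[-0.002,-0.002,0.016],[0,0,0],0.02]

```text
time: 29.5
tool_pos: [0.6644, -0.2227, 0.137]
tool_rot: [3.141, 0.002, 2.476]
contact_force: [-0.8, 0.8, -2.7]
opening: 0.0314
grip_force: 15.0
```

arm_command:
  moves:
    - [[0,0,0.001],[0,0,0],0.02]
    - [[0,0,0.002],[0,0,0],0.02]
    - [[0,0,0.0025],[0,0,0],0.02]
    - [[0,0,0.003],[0,0,0],0.02]
    - [[0,0,0.003],[0,0,0],0.02]

```text
time: 30.0
tool_pos: [0.6639, -0.2226, 0.1328]
tool_rot: [3.142, -0.0, 2.476]
contact_force: [0.4, -0.1, -2.4]
opening: 0.0319
grip_force: 15.0
```

arm_command:
  moves:
    - [[0,0,0.001],[0,0,0],0.02]
    - [[0,0,0.0015],[0,0,0],0.02]
    - [[0,0,0.002],[0,0,0],0.02]
    - [[0,0,0.002],[0,0,0],0.02]
    - [[0,0,0.002],[0,0,0],0.02]

```text
time: 30.5
tool_pos: [0.6643, -0.2229, 0.1322]
tool_rot: [3.141, 0.002, 2.476]
contact_force: [-2.0, -0.2, 5.0]
opening: 0.0316
grip_force: 15.0
```

arm_command:
  moves:
    - [[0,0,0],[0,0,0],0.033]
    - [[0,0,0],[0,0,0],0.036]
    - [[0,0,0],[0,0,0],0.042]
    - [[0,0,0],[0,0,0],0.05]
    - [[0,0,0],[0,0,0],0.05]

```text
time: 31.0
tool_pos: [0.664, -0.2225, 0.1307]
tool_rot: [3.142, -0.0, 2.476]
contact_force: [0.4, -0.3, 0.2]
opening: 0.0495
grip_force: 0.0
```

arm_command:
  moves:
    - [[0,0,-0.015],[0,0,0],0.05]
    - [[0,0,-0.045],[0,0,0],0.05]
    - [[0,0,-0.08],[0,0,0],0.05]
    - [[0,0,-0.11],[0,0,0],0.05]
    - [[0,0,-0.13],[0,0,0],0.05]

```text
time: 31.5
tool_pos: [0.6644, -0.2228, 0.2638]
tool_rot: [3.141, 0.003, 2.476]
contact_force: [0.3, -0.3, -0.2]
opening: 0.05
grip_force: 0.0
```

```bash
python3 - <<'E'
from h import *
st()
y=-np.pi+.12-np.pi/4; Y=-np.pi+.12-np.pi/2
plan([(.6,.0,.26,Y,2),(.519,.2525,.26,Y,2),(.519,.2525,.15,Y,1)])
E
```

```text
{'time': 31.5, 'tool_pos': [0.664, -0.223, 0.264], 'tool_rot': [3.141, 0.003, 2.476], 'qpos': [-0.433, 0.671, 0.875, 0.0, 1.592, -1.338], 'contact_force': [0.266, -0.326, -0.153], 'opening': 0.05, 'grip_force': 0.0}
-> [ 0.632 -0.111  0.262] shift [0.0941, 0.0677, 0.0017] turn [0.001, 0.001, 0.393]
-> [0.6  0.   0.26] shift [0.1129, 0.0265, 0.0018] turn [0.001, 0.001, 0.393]
-> [0.56  0.126 0.26 ] shift [0.1302, -0.0251, -0.0] turn [-0.0, 0.0, 0.0]
-> [0.519 0.252 0.26 ] shift [0.1302, -0.0251, -0.0] turn [-0.0, 0.0, 0.0]
-> [0.519 0.252 0.15 ] shift [0.0, -0.0, 0.11] turn [0.0, 0.0, 0.0]
```

arm_command:
  moves:
    - [[0.019,0.014,0],[0,0,0.08],0.06]
    - [[0.038,0.027,0],[0,0,0.16],0.06]
    - [[0.056,0.041,0],[0,0,0.24],0.06]
    - [[0.075,0.054,0],[0,0,0.32],0.06]
    - [[0.094,0.068,0],[0,0,0.393],0.06]

```text
time: 32.0
tool_pos: [0.6317, -0.1103, 0.2609]
tool_rot: [3.142, -0.0, 2.079]
contact_force: [1.0, -0.2, 0.9]
opening: 0.06
grip_force: 0.0
```

arm_command:
  moves:
    - [[0.023,0.005,0],[0,0,0.08],0.06]
    - [[0.046,0.01,0],[0,0,0.16],0.06]
    - [[0.068,0.016,0],[0,0,0.24],0.06]
    - [[0.09,0.021,0],[0,0,0.32],0.06]
    - [[0.113,0.027,0],[0,0,0.393],0.06]

```text
time: 32.5
tool_pos: [0.5999, 0.0014, 0.261]
tool_rot: [3.141, -0.0, 1.686]
contact_force: [-0.4, 0.5, -0.1]
opening: 0.06
grip_force: 0.0
```

arm_command:
  moves:
    - [[0.026,-0.005,0],[0,0,0],0.06]
    - [[0.052,-0.01,0],[0,0,0],0.06]
    - [[0.078,-0.015,0],[0,0,0],0.06]
    - [[0.104,-0.02,0],[0,0,0],0.06]
    - [[0.13,-0.025,0],[0,0,0],0.06]

```text
time: 33.0
tool_pos: [0.5595, 0.1277, 0.261]
tool_rot: [3.141, -0.0, 1.69]
contact_force: [0.7, 0.5, -0.9]
opening: 0.0599
grip_force: 0.0
```

arm_command:
  moves:
    - [[0.026,-0.005,0],[0,0,0],0.06]
    - [[0.055,-0.01,0],[0,0,0],0.06]
    - [[0.09,-0.017,0],[0,0,0],0.06]
    - [[0.13,-0.025,0],[0,0,0],0.06]
    - [[0.13,-0.025,0],[0,0,0],0.06]

```text
time: 33.5
tool_pos: [0.5179, 0.257, 0.261]
tool_rot: [-3.141, -0.002, 1.695]
contact_force: [1.2, -0.1, -0.4]
opening: 0.0599
grip_force: 0.0
```

```bash
python3 - <<'E'
from h import *
st()
Y=-np.pi+.12-np.pi/2
snap('scene','scene4.png',(150,130,420,310),2.9)
plan([(.519,.2525,.15,Y,1)])
E
```

```text
{'time': 33.5, 'tool_pos': [0.518, 0.257, 0.261], 'tool_rot': [-3.141, -0.002, 1.695], 'qpos': [0.327, 0.418, 1.313, 0.002, 1.411, 0.203], 'contact_force': [1.207, -0.142, -0.381], 'opening': 0.06, 'grip_force': 0.0}
-> [0.519 0.252 0.15 ] shift [-0.0024, -0.0001, 0.111] turn [0.0, -0.0, 0.003]
```

View pics/scene4.png

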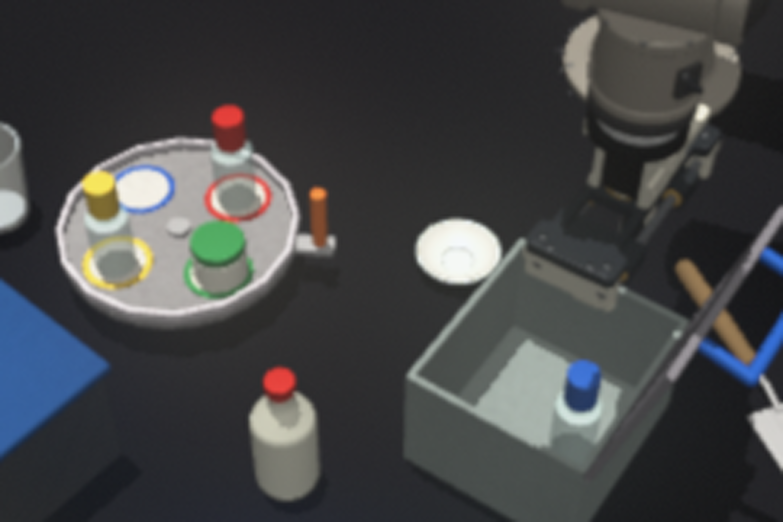

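Red and yellow stand upright inside their rings (crop 240,195 and 117,262). Blue's stopper top is at (583,372).

```bash
python3 - <<'E'
from h import *
print(proj('scene',(.519,.2525,.126)),'seen',(583/2.9+150,372/2.9+130), ray('scene',583/2.9+150,372/2.9+130,.126))
E
```

```text
[352.0, 257.8] seen (351.0344827586207, 258.2758620689655) [0.52192549 0.25136742 0.126     ]
```

arm_command:
  moves:
    - [[0,0,0.02],[0,0,0],0.06]
    - [[-0.002,0,0.045],[0,0,0],0.06]
    - [[-0.002,0,0.07],[0,0,0],0.06]
    - [[-0.002,0,0.095],[0,0,0],0.06]
    - [[-0.002,0,0.111],[0,0,0],0.06]

```text
time: 34.05
tool_pos: [0.5197, 0.2494, 0.1481]
tool_rot: [-3.139, 0.001, 1.689]
contact_force: [-0.4, -0.2, 0.0]
opening: 0.0601
grip_force: 0.0
```

arm_command:
  moves:
    - [[0.002,0,0.012],[0,0,0],0.06]
    - [[0.002,0,0.024],[0,0,0],0.06]
    - [[0.002,0,0.036],[0,0,0],0.06]
    - [[0.002,0,0.048],[0,0,0],0.06]
    - [[0.002,0,0.057],[0,0,0],0.055]

```text
time: 34.55
tool_pos: [0.5196, 0.2528, 0.092]
tool_rot: [-3.141, 0.0, 1.69]
contact_force: [-0.2, 0.0, 0.7]
opening: 0.0569
grip_force: 0.0
```

arm_command:
  moves:
    - [[0,0,0],[0,0,0],0.048]
    - [[0,0,0],[0,0,0],0.042]
    - [[0,0,0],[0,0,0],0.038]
    - [[0,0,0],[0,0,0],0.034]
    - [[0,0,0],[0,0,0],0.02]

```text
time: 35.05
tool_pos: [0.52, 0.253, 0.0934]
tool_rot: [3.14, -0.0, 1.69]
contact_force: [0.8, -0.6, 0.3]
opening: 0.0314
grip_force: 15.0
```

arm_command:
  moves:
    - [[0,0,0],[0,0,0],0.02]
    - [[0,0,0],[0,0,0],0.02]
    - [[0,0,-0.003],[0,0,0],0.02]
    - [[0,0,-0.008],[0,0,0],0.02]
    - [[0,0,-0.015],[0,0,0],0.02]

```text
time: 35.55
tool_pos: [0.5193, 0.2527, 0.1079]
tool_rot: [-3.14, 0.0, 1.69]
contact_force: [0.1, 0.1, -1.4]
opening: 0.0316
grip_force: 15.0
```

arm_command:
  moves:
    - [[0,0,-0.02],[0,0,0],0.02]
    - [[0,0,-0.055],[0,0,0],0.02]
    - [[0,0,-0.095],[0,0,0],0.02]
    - [[0,0,-0.13],[0,0,0],0.02]
    - [[0,0,-0.164],[0,0,0],0.02]

```text
time: 36.05
tool_pos: [0.5195, 0.2528, 0.2742]
tool_rot: [3.141, -0.0, 1.69]
contact_force: [-0.5, 0.9, -1.8]
opening: 0.0318
grip_force: 15.0
```

```bash
python3 - <<'E'
from h import *
st()
Y=-np.pi+.12-np.pi/2
plan([(.5755,-.282,.27,Y,4),(.5755,-.282,.15,Y,1)])
E
```

```text
{'time': 36.05, 'tool_pos': [0.519, 0.253, 0.274], 'tool_rot': [3.141, -0.0, 1.69], 'qpos': [0.32, 0.41, 1.289, 0.0, 1.441, 0.201], 'contact_force': [-0.519, 0.877, -1.754], 'opening': 0.032, 'grip_force': 14.983}
-> [0.533 0.119 0.273] shift [-0.1344, -0.002, 0.001] turn [0.0, -0.0, -0.0]
-> [ 0.547 -0.015  0.272] shift [-0.1344, -0.002, 0.001] turn [0.0, -0.0, -0.0]
-> [ 0.561 -0.148  0.271] shift [-0.1344, -0.002, 0.001] turn [0.0, -0.0, -0.0]
-> [ 0.576 -0.282  0.27 ] shift [-0.1344, -0.0021, 0.001] turn [0.0, -0.0, -0.0]
-> [ 0.576 -0.282  0.15 ] shift [0.0, -0.0, 0.12] turn [-0.0, -0.0, -0.0]
```

arm_command:
  moves:
    - [[-0.012,0,0],[0,0,0],0.02]
    - [[-0.038,0,0],[0,0,0],0.02]
    - [[-0.07,-0.001,0],[0,0,0],0.02]
    - [[-0.102,-0.001,0],[0,0,0],0.02]
    - [[-0.134,-0.002,0],[0,0,0],0.02]

```text
time: 36.55
tool_pos: [0.5331, 0.1181, 0.2713]
tool_rot: [-3.14, 0.0, 1.69]
contact_force: [-0.1, 0.1, -2.7]
opening: 0.0319
grip_force: 15.0
```

arm_command:
  moves:
    - [[-0.027,0,0],[0,0,0],0.02]
    - [[-0.054,-0.001,0],[0,0,0],0.02]
    - [[-0.081,-0.001,0],[0,0,0],0.02]
    - [[-0.108,-0.002,0],[0,0,0],0.02]
    - [[-0.134,-0.002,0],[0,0,0],0.02]

```text
time: 37.05
tool_pos: [0.5469, -0.0151, 0.2713]
tool_rot: [-3.14, -0.0, 1.689]
contact_force: [0.9, 0.1, -1.6]
opening: 0.0317
grip_force: 15.0
```

arm_command:
  moves:
    - [[-0.027,0,0],[0,0,0],0.02]
    - [[-0.054,-0.001,0],[0,0,0],0.02]
    - [[-0.081,-0.001,0],[0,0,0],0.02]
    - [[-0.108,-0.002,0],[0,0,0],0.02]
    - [[-0.134,-0.002,0],[0,0,0],0.02]

```text
time: 37.55
tool_pos: [0.5608, -0.1483, 0.2712]
tool_rot: [-3.14, -0.001, 1.689]
contact_force: [-0.3, -0.2, -1.2]
opening: 0.0317
grip_force: 15.0
```

arm_command:
  moves:
    - [[-0.027,0,0],[0,0,0],0.02]
    - [[-0.056,-0.001,0],[0,0,0],0.02]
    - [[-0.085,-0.001,0],[0,0,0],0.02]
    - [[-0.114,-0.002,0],[0,0,0],0.02]
    - [[-0.134,-0.002,0],[0,0,0],0.02]

```text
time: 38.05
tool_pos: [0.5746, -0.2824, 0.2708]
tool_rot: [-3.14, -0.001, 1.688]
contact_force: [1.1, -0.3, -1.5]
opening: 0.0319
grip_force: 15.0
```

arm_command:
  moves:
    - [[0,0,0],[0,0,0],0.02]
    - [[0,0,0.03],[0,0,0],0.02]
    - [[0,0,0.06],[0,0,0],0.02]
    - [[0,0,0.09],[0,0,0],0.02]
    - [[0,0,0.12],[0,0,0],0.02]

```text
time: 38.55
tool_pos: [0.5748, -0.2793, 0.1504]
tool_rot: [-3.141, -0.001, 1.69]
contact_force: [0.5, 0.6, -1.0]
opening: 0.032
grip_force: 15.0
```

```bash
python3 - <<'E'
from h import *
st()
Y=-np.pi+.12-np.pi/2
plan([(.5755,-.282,.1325,Y,1)])
snap('scene','scene5.png',(150,120,320,280),3.7)
E
```

```text
{'time': 38.55, 'tool_pos': [0.575, -0.279, 0.15], 'tool_rot': [-3.141, -0.001, 1.69], 'qpos': [-0.572, 0.613, 1.291, 0.0, 1.238, -0.692], 'contact_force': [0.544, 0.599, -0.981], 'opening': 0.032, 'grip_force': 14.983}
-> [ 0.576 -0.282  0.132] shift [-0.0028, 0.0004, 0.0179] turn [-0.001, -0.001, -0.001]
```

View pics/scene5.png

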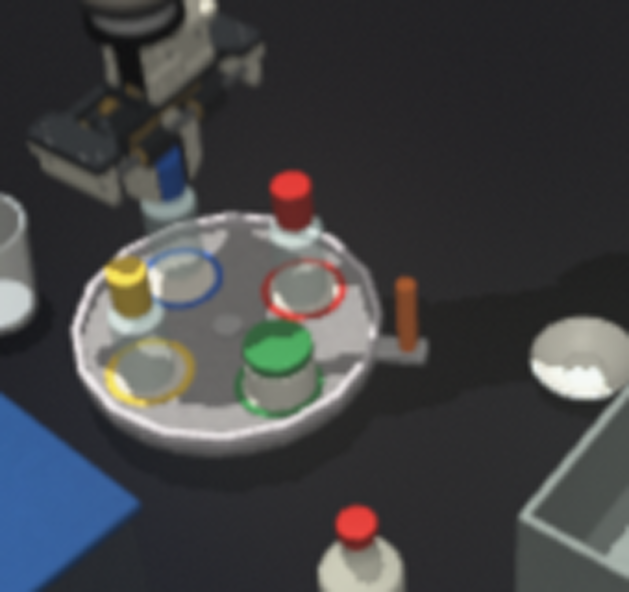

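The blue bottle hangs upright over the blue ring (180,270). Red, yellow and jar stand well. Lower in small steps.

arm_command:
  moves:
    - [[-0.001,0,0.005],[0,0,0],0.02]
    - [[-0.002,0,0.01],[0,0,0],0.02]
    - [[-0.003,0,0.014],[0,0,0],0.02]
    - [[-0.003,0,0.016],[0,0,0],0.02]
    - [[-0.003,0,0.017],[0,0,0],0.02]

```text
time: 39.1
tool_pos: [0.576, -0.2834, 0.1355]
tool_rot: [3.141, 0.001, 1.69]
contact_force: [0.5, 0.6, -1.5]
opening: 0.0317
grip_force: 15.0
```

arm_command:
  moves:
    - [[0,0,0.001],[0,0,0],0.02]
    - [[0,0,0.002],[0,0,0],0.02]
    - [[0,0,0.003],[0,0,0],0.02]
    - [[0,0,0.0035],[0,0,0],0.02]
    - [[0,0,0.0035],[0,0,0],0.02]

```text
time: 39.6
tool_pos: [0.5762, -0.2835, 0.1324]
tool_rot: [3.14, 0.001, 1.69]
contact_force: [-0.2, 0.8, 5.8]
opening: 0.0319
grip_force: 15.0
```

arm_command:
  moves:
    - [[0,0,0],[0,0,0],0.033]
    - [[0,0,0],[0,0,0],0.036]
    - [[0,0,0],[0,0,0],0.042]
    - [[0,0,0],[0,0,0],0.05]
    - [[0,0,0],[0,0,0],0.05]

```text
time: 40.1
tool_pos: [0.5757, -0.2832, 0.1311]
tool_rot: [-3.141, -0.0, 1.69]
contact_force: [0.1, -0.4, 1.0]
opening: 0.0493
grip_force: 0.0
```

arm_command:
  moves:
    - [[0,0,-0.015],[0,0,0],0.05]
    - [[0,0,-0.045],[0,0,0],0.05]
    - [[0,0,-0.08],[0,0,0],0.05]
    - [[0,0,-0.11],[0,0,0],0.05]
    - [[0,0,-0.13],[0,0,0],0.05]

```text
time: 40.6
tool_pos: [0.5762, -0.2835, 0.2641]
tool_rot: [3.139, 0.002, 1.69]
contact_force: [-0.6, 0.3, 0.1]
opening: 0.05
grip_force: 0.0
```

```bash
python3 - <<'E'
from h import *
st()
psi=np.deg2rad(124.4)-.26
plan([(.504,-.084,.25,psi,1),(.504,-.084,.16,psi,1)])
a=np.array([.589,-.2076]);ph=np.deg2rad(124.4)
R=Ro.from_euler('xyz',[np.pi,0,psi])
for n in(8,):
  for k in range(1,6):
    d=np.pi/2/n*k/5; v=.15*np.array([np.cos(ph+d)-np.cos(ph),np.sin(ph+d)-np.sin(ph),0]); print(R.inv().apply(v).round(4).tolist(),round(-d,4))
E
```

```text
{'time': 40.6, 'tool_pos': [0.576, -0.284, 0.264], 'tool_rot': [3.139, 0.002, 1.69], 'qpos': [-0.577, 0.543, 1.101, 0.0, 1.494, -0.696], 'contact_force': [-0.632, 0.262, 0.085], 'opening': 0.05, 'grip_force': 0.0}
-> [ 0.504 -0.084  0.25 ] shift [0.2067, -0.048, 0.0136] turn [0.002, 0.002, -0.221]
-> [ 0.504 -0.084  0.16 ] shift [0.0, -0.0, 0.09] turn [-0.0, -0.0, -0.0]
[-0.0016, -0.0057, -0.0] -0.0393
[-0.0035, -0.0113, -0.0] -0.0785
[-0.0055, -0.0168, -0.0] -0.1178
[-0.0078, -0.0222, -0.0] -0.1571
[-0.0103, -0.0275, -0.0] -0.1963
```

arm_command:
  moves:
    - [[0.042,-0.01,0],[0,0,-0.05],0.05]
    - [[0.083,-0.02,0],[0,0,-0.1],0.05]
    - [[0.124,-0.029,0],[0,0,-0.15],0.05]
    - [[0.166,-0.039,0.006],[0,0,-0.2],0.05]
    - [[0.207,-0.048,0.014],[0,0,-0.221],0.05]
  squeeze: 10

```text
time: 41.1
tool_pos: [0.5028, -0.082, 0.2477]
tool_rot: [3.14, 0.001, 1.912]
contact_force: [0.4, 0.7, 0.2]
opening: 0.0498
grip_force: 0.0
```

arm_command:
  moves:
    - [[0,0,0],[0,0,0],0.05]
    - [[0,0,0.03],[0,0,0],0.05]
    - [[0,0,0.06],[0,0,0],0.05]
    - [[0,0,0.09],[0,0,0],0.05]
    - [[0,0,0.09],[0,0,0],0.05]

```text
time: 41.6
tool_pos: [0.5015, -0.0832, 0.1541]
tool_rot: [-3.136, -0.004, 1.91]
contact_force: [-0.2, -0.5, -0.1]
opening: 0.0499
grip_force: 0.0
```

```bash
python3 - <<'E'
from h import *
st()
psi=np.deg2rad(124.4)-.26
plan([(.504,-.084,.096,psi,1)])
snap('scene','scene6.png',(150,120,320,280),3.7)
E
```

```text
{'time': 41.6, 'tool_pos': [0.501, -0.083, 0.154], 'tool_rot': [-3.136, -0.004, 1.91], 'qpos': [-0.315, 0.388, 1.671, -0.0, 1.089, -0.655], 'contact_force': [-0.172, -0.503, -0.122], 'opening': 0.05, 'grip_force': 0.0}
-> [ 0.504 -0.084  0.096] shift [-0.0018, 0.0024, 0.0581] turn [-0.006, -0.004, -0.001]
```

View pics/scene6.png

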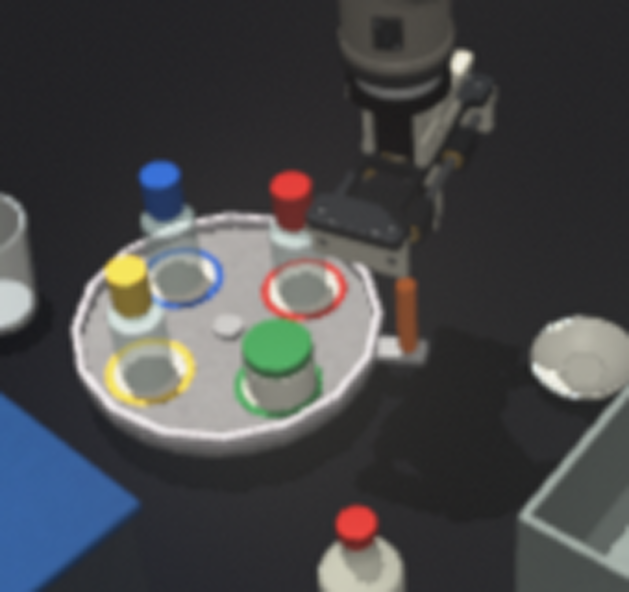

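All four stand upright inside their rings. The gripper is over the peg (405,285).

arm_command:
  moves:
    - [[-0.001,0.001,0.012],[0,0,0],0.05]
    - [[-0.002,0.002,0.025],[0,0,0],0.05]
    - [[-0.002,0.002,0.038],[0,0,0],0.05]
    - [[-0.002,0.002,0.05],[0,0,0],0.05]
    - [[-0.002,0.002,0.058],[0,0,0],0.04]
  squeeze: 10

```text
time: 42.15
tool_pos: [0.5064, -0.0848, 0.0991]
tool_rot: [3.141, 0.0, 1.911]
contact_force: [0.3, -0.2, 0.3]
opening: 0.0459
grip_force: 0.0
```

arm_command:
  moves:
    - [[0,0,0],[0,0,0],0.034]
    - [[0,0,0],[0,0,0],0.028]
    - [[0,0,0],[0,0,0],0.023]
    - [[0,0,0],[0,0,0],0.019]
    - [[0,0,0],[0,0,0],0.01]

```text
time: 42.65
tool_pos: [0.5064, -0.0847, 0.0998]
tool_rot: [3.141, 0.001, 1.911]
contact_force: [-0.2, -0.9, 0.3]
opening: 0.0158
grip_force: 10.0
```

arm_command:
  moves:
    - [[0,0,0],[0,0,0],0.01]
    - [[0,0,0],[0,0,0],0.01]
    - [[0,0,0],[0,0,0],0.01]
    - [[0,0,0],[0,0,0],0.01]
    - [[0,0,0],[0,0,0],0.01]

```text
time: 43.15
tool_pos: [0.5064, -0.0847, 0.0998]
tool_rot: [3.141, 0.0, 1.911]
contact_force: [-0.4, -0.6, 5.1]
opening: 0.0155
grip_force: 10.0
```

arm_command:
  moves:
    - [[-0.0006,-0.002,0],[0,0,-0.014],0.01]
    - [[-0.0022,-0.0074,0],[0,0,-0.05],0.01]
    - [[-0.0045,-0.014,0],[0,0,-0.097],0.01]
    - [[-0.0073,-0.0208,0],[0,0,-0.147],0.01]
    - [[-0.0103,-0.0275,0],[0,0,-0.1963],0.01]

```text
time: 43.65
tool_pos: [0.4836, -0.1034, 0.0997]
tool_rot: [3.141, 0.0, 2.109]
contact_force: [-0.3, 0.9, 5.8]
opening: 0.0157
grip_force: 10.0
```

arm_command:
  moves:
    - [[-0.0016,-0.0057,0],[0,0,-0.0393],0.01]
    - [[-0.0035,-0.0113,0],[0,0,-0.0785],0.01]
    - [[-0.0055,-0.0168,0],[0,0,-0.1178],0.01]
    - [[-0.0078,-0.0222,0],[0,0,-0.1571],0.01]
    - [[-0.0103,-0.0275,0],[0,0,-0.1963],0.01]

```text
time: 44.15
tool_pos: [0.465, -0.1262, 0.0997]
tool_rot: [3.141, -0.0, 2.305]
contact_force: [-1.8, 1.2, 6.2]
opening: 0.0156
grip_force: 10.0
```

```bash
python3 - <<'E'
from h import *
st()
p=np.array(robot.observe()['tool_pos'][:2])-[.589,-.2076]; print(np.hypot(*p),np.degrees(np.arctan2(p[1],p[0]))-124.4)
E
```

```text
{'time': 44.15, 'tool_pos': [0.465, -0.126, 0.1], 'tool_rot': [3.141, -0.0, 2.305], 'qpos': [-0.425, 0.414, 1.814, 0.001, 0.914, -1.159], 'contact_force': [-1.813, 1.186, 6.188], 'opening': 0.016, 'grip_force': 10.001}
0.14831610009175397 22.32816591787966
```

Smooth, on the arc. Continue.

arm_command:
  moves:
    - [[-0.0016,-0.0057,0],[0,0,-0.0393],0.01]
    - [[-0.0035,-0.0113,0],[0,0,-0.0785],0.01]
    - [[-0.0055,-0.0168,0],[0,0,-0.1178],0.01]
    - [[-0.0078,-0.0222,0],[0,0,-0.1571],0.01]
    - [[-0.0103,-0.0275,0],[0,0,-0.1963],0.01]

```text
time: 44.65
tool_pos: [0.4512, -0.1523, 0.0997]
tool_rot: [3.141, -0.001, 2.501]
contact_force: [-1.9, 2.7, 6.9]
opening: 0.0159
grip_force: 10.0
```

arm_command:
  moves:
    - [[-0.0016,-0.0057,0],[0,0,-0.0393],0.01]
    - [[-0.0035,-0.0113,0],[0,0,-0.0785],0.01]
    - [[-0.0055,-0.0168,0],[0,0,-0.1178],0.01]
    - [[-0.0078,-0.0222,0],[0,0,-0.1571],0.01]
    - [[-0.0103,-0.0275,0],[0,0,-0.1963],0.01]

```text
time: 45.15
tool_pos: [0.4427, -0.1805, 0.0997]
tool_rot: [-3.142, -0.001, 2.698]
contact_force: [-2.6, 1.3, 8.5]
opening: 0.0154
grip_force: 10.0
```

arm_command:
  moves:
    - [[-0.0016,-0.0057,0],[0,0,-0.0393],0.01]
    - [[-0.0035,-0.0113,0],[0,0,-0.0785],0.01]
    - [[-0.0055,-0.0168,0],[0,0,-0.1178],0.01]
    - [[-0.0078,-0.0222,0],[0,0,-0.1571],0.01]
    - [[-0.0103,-0.0275,0],[0,0,-0.1963],0.01]

```text
time: 45.65
tool_pos: [0.44, -0.2101, 0.0997]
tool_rot: [-3.141, -0.002, 2.894]
contact_force: [-4.5, 0.1, 7.8]
opening: 0.0159
grip_force: 10.0
```

```bash
python3 - <<'E'
from h import *
st()
p=np.array(robot.observe()['tool_pos'][:2])-[.589,-.2076]; print(np.hypot(*p),np.degrees(np.arctan2(p[1],p[0]))%360-124.4)
E
```

```text
{'time': 45.65, 'tool_pos': [0.44, -0.21, 0.1], 'tool_rot': [-3.141, -0.002, 2.894], 'qpos': [-0.602, 0.423, 1.797, -0.001, 0.923, -1.925], 'contact_force': [-4.547, 0.122, 7.775], 'opening': 0.016, 'grip_force': 10.001}
0.14903298421721567 56.55601583166876
```

arm_command:
  moves:
    - [[-0.0016,-0.0057,0],[0,0,-0.0393],0.01]
    - [[-0.0035,-0.0113,0],[0,0,-0.0785],0.01]
    - [[-0.0055,-0.0168,0],[0,0,-0.1178],0.01]
    - [[-0.0078,-0.0222,0],[0,0,-0.1571],0.01]
    - [[-0.0103,-0.0275,0],[0,0,-0.1963],0.01]

```text
time: 46.15
tool_pos: [0.4432, -0.2396, 0.0997]
tool_rot: [-3.141, -0.002, 3.091]
contact_force: [-5.8, -1.7, 7.9]
opening: 0.0159
grip_force: 10.0
```

arm_command:
  moves:
    - [[-0.0016,-0.0057,0],[0,0,-0.0393],0.01]
    - [[-0.0035,-0.0113,0],[0,0,-0.0785],0.01]
    - [[-0.0055,-0.0168,0],[0,0,-0.1178],0.01]
    - [[-0.0078,-0.0222,0],[0,0,-0.1571],0.01]
    - [[-0.0103,-0.0275,0],[0,0,-0.1963],0.01]

```text
time: 46.65
tool_pos: [0.452, -0.2679, 0.0997]
tool_rot: [-3.141, -0.002, -2.996]
contact_force: [-4.3, -2.7, 7.5]
opening: 0.0155
grip_force: 10.0
```

arm_command:
  moves:
    - [[-0.0016,-0.0057,0],[0,0,-0.0393],0.01]
    - [[-0.0035,-0.0113,0],[0,0,-0.0785],0.01]
    - [[-0.0055,-0.0168,0],[0,0,-0.1178],0.01]
    - [[-0.0085,-0.0235,0],[0,0,-0.165],0.01]
    - [[-0.0103,-0.0275,0],[0,0,-0.1963],0.01]

```text
time: 47.15
tool_pos: [0.4665, -0.294, 0.0998]
tool_rot: [-3.141, -0.001, -2.8]
contact_force: [-4.3, -2.0, 6.4]
opening: 0.0157
grip_force: 10.0
```

```bash
python3 - <<'E'
from h import *
st()
p=np.array(robot.observe()['tool_pos'][:2])-[.589,-.2076]; print(np.hypot(*p),np.degrees(np.arctan2(p[1],p[0]))%360-124.4)
E
```

```text
{'time': 47.15, 'tool_pos': [0.467, -0.294, 0.1], 'tool_rot': [-3.141, -0.001, -2.8], 'qpos': [-0.7, 0.521, 1.621, -0.002, 1.0, -2.612], 'contact_force': [-4.281, -1.967, 6.432], 'opening': 0.016, 'grip_force': 10.002}
0.1499099509636655 90.80078749967223
```

arm_command:
  moves:
    - [[0,0,0],[0,0,0],0.017]
    - [[0,0,0],[0,0,0],0.021]
    - [[0,0,0],[0,0,0],0.026]
    - [[0,0,0],[0,0,0],0.035]
    - [[0,0,0],[0,0,0],0.045]

```text
time: 47.65
tool_pos: [0.467, -0.2925, 0.0992]
tool_rot: [3.141, -0.0, -2.802]
contact_force: [0.8, 0.0, -1.0]
opening: 0.0377
grip_force: 0.0
```

arm_command:
  moves:
    - [[0,0,-0.005],[0,0,0],0.045]
    - [[0,0,-0.025],[0,0,0],0.045]
    - [[0,0,-0.055],[0,0,0],0.045]
    - [[0,0,-0.1],[0,0,0],0.045]
    - [[0,0,-0.145],[0,0,0],0.045]

```text
time: 48.15
tool_pos: [0.4667, -0.2925, 0.246]
tool_rot: [3.141, -0.0, -2.802]
contact_force: [0.2, -1.0, 0.3]
opening: 0.0452
grip_force: 0.0
```

```bash
python3 - <<'E'
from h import *
st()
snap('scene','scene7.png',(140,120,440,330),2.6)
y=-np.pi+.12
plan([(.474,-.12,.36,y,1),(.494,.3995,.39,y,3),(.494,.3995,.269,y,1)])
E
```

```text
{'time': 48.15, 'tool_pos': [0.467, -0.292, 0.246], 'tool_rot': [3.141, -0.0, -2.802], 'qpos': [-0.699, 0.376, 1.419, 0.0, 1.348, -2.61], 'contact_force': [0.187, -0.954, 0.283], 'opening': 0.045, 'grip_force': 0.0}
-> [ 0.474 -0.12   0.36 ] shift [-0.0634, 0.1618, -0.1069] turn [-0.01, 0.008, 0.22]
-> [0.481 0.053 0.37 ] shift [-0.0273, 0.1711, -0.01] turn [0.0, -0.0, -0.0]
-> [0.487 0.226 0.38 ] shift [-0.0273, 0.1711, -0.01] turn [0.0, -0.0, -0.0]
-> [0.494 0.4   0.39 ] shift [-0.0273, 0.1711, -0.01] turn [0.0, -0.0, -0.0]
-> [0.494 0.4   0.269] shift [0.0, -0.0, 0.121] turn [0.0, 0.0, 0.0]
```

View pics/scene7.png

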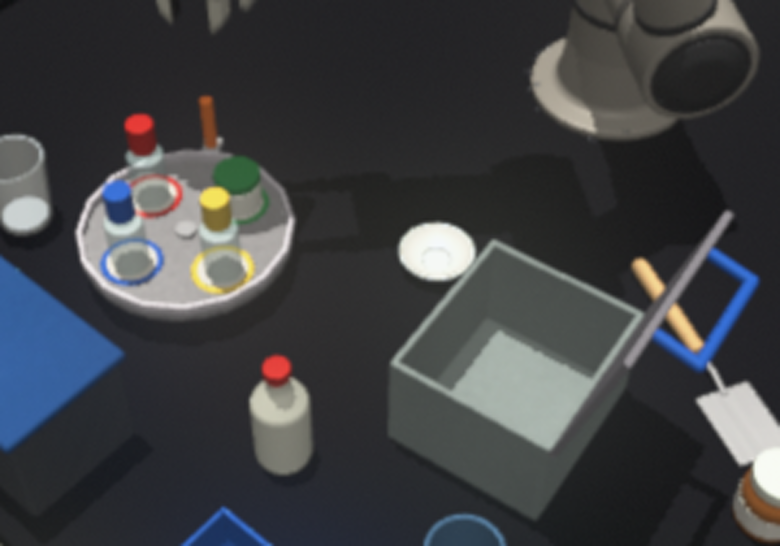

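Carousel turned a quarter (peg at 207,120), all four upright in their rings, store empty. Now the lid (bar from (757,283) to (700,365)).

```bash
python3 - <<'E'
from h import *
for u,v in((757,283),(700,365)): print(ray('scene',u/2.6+140,v/2.6+120,.288))
E
```

```text
[0.44452262 0.39812254 0.288     ]
[0.55478001 0.40638152 0.288     ]
```

arm_command:
  moves:
    - [[-0.012,0.032,-0.03],[0,0,0.05],0.04]
    - [[-0.025,0.065,-0.06],[0,0,0.1],0.04]
    - [[-0.038,0.097,-0.08],[0,0,0.15],0.04]
    - [[-0.051,0.13,-0.1],[0,0,0.2],0.03]
    - [[-0.063,0.162,-0.115],[0,0,0.22],0.03]

```text
time: 48.7
tool_pos: [0.4724, -0.1177, 0.3611]
tool_rot: [-3.141, 0.002, -3.024]
contact_force: [0.4, 0.3, -0.6]
opening: 0.031
grip_force: 0.0
```

arm_command:
  moves:
    - [[-0.005,0.034,-0.004],[0,0,0],0.03]
    - [[-0.01,0.068,-0.008],[0,0,0],0.03]
    - [[-0.016,0.103,-0.01],[0,0,0],0.03]
    - [[-0.022,0.137,-0.01],[0,0,0],0.03]
    - [[-0.027,0.171,-0.01],[0,0,0],0.03]

```text
time: 49.2
tool_pos: [0.4787, 0.0554, 0.3698]
tool_rot: [-3.142, 0.001, -3.022]
contact_force: [1.0, 0.4, 1.0]
opening: 0.0297
grip_force: 0.0
```

arm_command:
  moves:
    - [[-0.005,0.034,-0.004],[0,0,0],0.03]
    - [[-0.01,0.068,-0.008],[0,0,0],0.03]
    - [[-0.016,0.103,-0.01],[0,0,0],0.03]
    - [[-0.022,0.137,-0.01],[0,0,0],0.03]
    - [[-0.027,0.171,-0.01],[0,0,0],0.03]

```text
time: 49.7
tool_pos: [0.485, 0.2284, 0.3797]
tool_rot: [3.141, 0.001, -3.022]
contact_force: [0.3, -0.6, -1.1]
opening: 0.0297
grip_force: 0.0
```

arm_command:
  moves:
    - [[-0.005,0.034,0],[0,0,0],0.03]
    - [[-0.01,0.068,0],[0,0,0],0.03]
    - [[-0.016,0.103,0],[0,0,0],0.03]
    - [[-0.022,0.137,0],[0,0,0],0.03]
    - [[-0.027,0.171,0],[0,0,0],0.03]

```text
time: 50.2
tool_pos: [0.4914, 0.4013, 0.3796]
tool_rot: [3.141, 0.0, -3.022]
contact_force: [0.3, 0.0, 0.3]
opening: 0.0301
grip_force: 0.0
```

```bash
python3 - <<'E'
from h import *
st()
plan([(.494,.3995,.27,-np.pi+.12,1)])
E
```

```text
{'time': 50.2, 'tool_pos': [0.491, 0.401, 0.38], 'tool_rot': [3.141, 0.0, -3.022], 'qpos': [0.564, 0.514, 0.846, -0.0, 1.781, -1.126], 'contact_force': [0.294, 0.036, 0.34], 'opening': 0.03, 'grip_force': 0.0}
-> [0.494 0.4   0.27 ] shift [-0.0023, -0.0021, 0.1096] turn [0.0, 0.0, -0.0]
```

arm_command:
  moves:
    - [[-0.002,-0.001,0.025],[0,0,0],0.036]
    - [[-0.002,-0.001,0.05],[0,0,0],0.036]
    - [[-0.002,-0.001,0.075],[0,0,0],0.036]
    - [[-0.002,-0.001,0.095],[0,0,0],0.036]
    - [[-0.002,-0.001,0.11],[0,0,0],0.036]
  squeeze: 12

```text
time: 50.7
tool_pos: [0.4933, 0.3989, 0.2679]
tool_rot: [-3.141, -0.002, -3.022]
contact_force: [-0.2, -0.2, 0.4]
opening: 0.0361
grip_force: 0.0
```

arm_command:
  moves:
    - [[0,0,0],[0,0,0],0.03]
    - [[0,0,0],[0,0,0],0.024]
    - [[0,0,0],[0,0,0],0.018]
    - [[0,0,0],[0,0,0],0]
    - [[0,0,0],[0,0,0],0]

```text
time: 51.2
tool_pos: [0.4942, 0.3986, 0.2706]
tool_rot: [-3.141, 0.002, -3.022]
contact_force: [-0.5, -4.3, 3.1]
opening: 0.0116
grip_force: 12.0
```

```bash
python3 - <<'E'
from h import *
st()
r=np.hypot(.178,.053);a0=np.arctan2(.053,-.178)
P=lambda t:np.array([r*np.cos(a0-t),r*np.sin(a0-t)])
th=np.linspace(1.83,0,36)
for c in range(7):
    b=P(th[5*c]); print(c,[[0,round(float(d[0]),4),round(float(-d[1]),4)] for d in (P(t)-b for t in th[5*c+1:5*c+6])])
E
```

```text
{'time': 51.2, 'tool_pos': [0.494, 0.399, 0.271], 'tool_rot': [-3.141, 0.002, -3.022], 'qpos': [0.559, 0.526, 1.112, -0.001, 1.502, -1.131], 'contact_force': [-0.482, -4.279, 3.123], 'opening': 0.012, 'grip_force': 11.998}
0 [[0, -0.0084, -0.0048], [0, -0.0171, -0.0092], [0, -0.0259, -0.0132], [0, -0.035, -0.0167], [0, -0.0442, -0.0196]]
1 [[0, -0.0094, -0.0025], [0, -0.0189, -0.0045], [0, -0.0285, -0.006], [0, -0.0381, -0.007], [0, -0.0478, -0.0075]]
2 [[0, -0.0097, 0.0], [0, -0.0194, 0.0005], [0, -0.0291, 0.0015], [0, -0.0387, 0.0031], [0, -0.0481, 0.0051]]
3 [[0, -0.0094, 0.0025], [0, -0.0186, 0.0055], [0, -0.0277, 0.009], [0, -0.0365, 0.0129], [0, -0.0452, 0.0173]]
4 [[0, -0.0084, 0.0049], [0, -0.0166, 0.0101], [0, -0.0244, 0.0158], [0, -0.032, 0.0219], [0, -0.0392, 0.0284]]
5 [[0, -0.0069, 0.0069], [0, -0.0134, 0.0141], [0, -0.0195, 0.0216], [0, -0.0252, 0.0295], [0, -0.0305, 0.0376]]
6 [[0, -0.0049, 0.0084], [0, -0.0093, 0.017], [0, -0.0132, 0.0259], [0, -0.0167, 0.035], [0, -0.0197, 0.0442]]
```

Bar gripped; reverse the swing.

arm_command:
  moves:
    - [[0,-0.0084,-0.0048],[0,0,0],0]
    - [[0,-0.0171,-0.0092],[0,0,0],0]
    - [[0,-0.0259,-0.0132],[0,0,0],0]
    - [[0,-0.035,-0.0167],[0,0,0],0]
    - [[0,-0.0442,-0.0196],[0,0,0],0]

```text
time: 51.7
tool_pos: [0.499, 0.3543, 0.2896]
tool_rot: [3.141, 0.0, -3.022]
contact_force: [-0.3, 1.4, 2.3]
opening: 0.0119
grip_force: 12.0
```

arm_command:
  moves:
    - [[0,-0.0094,-0.0025],[0,0,0],0]
    - [[0,-0.0189,-0.0045],[0,0,0],0]
    - [[0,-0.0285,-0.006],[0,0,0],0]
    - [[0,-0.0381,-0.007],[0,0,0],0]
    - [[0,-0.0478,-0.0075],[0,0,0],0]

```text
time: 52.2
tool_pos: [0.5044, 0.3067, 0.2962]
tool_rot: [-3.141, -0.001, -3.022]
contact_force: [-3.5, -0.0, 0.8]
opening: 0.0116
grip_force: 12.0
```

arm_command:
  moves:
    - [[0,-0.0097,0],[0,0,0],0]
    - [[0,-0.0194,0.0005],[0,0,0],0]
    - [[0,-0.0291,0.0015],[0,0,0],0]
    - [[0,-0.0387,0.0031],[0,0,0],0]
    - [[0,-0.0481,0.0051],[0,0,0],0]

```text
time: 52.7
tool_pos: [0.5103, 0.2591, 0.2912]
tool_rot: [-3.141, -0.001, -3.022]
contact_force: [-3.8, 0.5, -0.5]
opening: 0.0115
grip_force: 12.0
```

arm_command:
  moves:
    - [[0,-0.0094,0.0025],[0,0,0],0]
    - [[0,-0.0186,0.0055],[0,0,0],0]
    - [[0,-0.0277,0.009],[0,0,0],0]
    - [[0,-0.0365,0.0129],[0,0,0],0]
    - [[0,-0.0452,0.0173],[0,0,0],0]

```text
time: 53.2
tool_pos: [0.516, 0.2143, 0.2737]
tool_rot: [-3.142, 0.0, -3.022]
contact_force: [-4.7, -0.0, 0.5]
opening: 0.0116
grip_force: 12.0
```

arm_command:
  moves:
    - [[0,-0.0084,0.0049],[0,0,0],0]
    - [[0,-0.0166,0.0101],[0,0,0],0]
    - [[0,-0.0244,0.0158],[0,0,0],0]
    - [[0,-0.032,0.0219],[0,0,0],0]
    - [[0,-0.0392,0.0284],[0,0,0],0]

```text
time: 53.7
tool_pos: [0.5208, 0.1755, 0.2452]
tool_rot: [-3.142, 0.0, -3.022]
contact_force: [-2.9, 0.1, -1.2]
opening: 0.0111
grip_force: 12.0
```

arm_command:
  moves:
    - [[0,-0.0069,0.0069],[0,0,0],0]
    - [[0,-0.0134,0.0141],[0,0,0],0]
    - [[0,-0.0195,0.0216],[0,0,0],0]
    - [[0,-0.0252,0.0295],[0,0,0],0]
    - [[0,-0.0305,0.0376],[0,0,0],0]

```text
time: 54.2
tool_pos: [0.5243, 0.1454, 0.2074]
tool_rot: [-3.142, 0.0, -3.022]
contact_force: [-2.3, -0.9, -0.9]
opening: 0.0114
grip_force: 12.0
```

arm_command:
  moves:
    - [[0,-0.0049,0.0084],[0,0,0],0]
    - [[0,-0.0093,0.017],[0,0,0],0]
    - [[0,-0.0132,0.0259],[0,0,0],0]
    - [[0,-0.0167,0.035],[0,0,0],0]
    - [[0,-0.0188,0.041],[0,0,0],0]

```text
time: 54.7
tool_pos: [0.5265, 0.1269, 0.1661]
tool_rot: [-3.142, -0.0, -3.022]
contact_force: [-2.7, -0.9, -0.9]
opening: 0.0115
grip_force: 12.0
```

arm_command:
  moves:
    - [[0,-0.0003,0.001],[0,0,0],0]
    - [[0,-0.0006,0.002],[0,0,0],0]
    - [[0,-0.0006,0.002],[0,0,0],0.012]
    - [[0,-0.0006,0.002],[0,0,0],0.03]
    - [[0,-0.0006,0.002],[0,0,0],0.045]

```text
time: 55.2
tool_pos: [0.5272, 0.1271, 0.1657]
tool_rot: [3.141, 0.002, -3.022]
contact_force: [-0.6, 1.0, 0.2]
opening: 0.0233
grip_force: 0.0
```

arm_command:
  moves:
    - [[0,0,0],[0,0,0],0.06]
    - [[0,0,-0.015],[0,0,0],0.06]
    - [[0,0,-0.05],[0,0,0],0.06]
    - [[0,0,-0.1],[0,0,0],0.06]
    - [[0,0,-0.14],[0,0,0],0.06]

```text
time: 55.7
tool_pos: [0.5267, 0.1269, 0.3079]
tool_rot: [3.141, 0.002, -3.022]
contact_force: [0.6, 0.1, -0.7]
opening: 0.0595
grip_force: 0.0
```

arm_command:
  moves:
    - [[0.03,0,0],[0,0,0],0.06]
    - [[0.06,0,0],[0,0,0],0.06]
    - [[0.09,0,0],[0,0,0],0.06]
    - [[0.1,0,0],[0,0,0],0.06]
    - [[0.1,0,0],[0,0,0],0.06]

```text
time: 56.2
tool_pos: [0.4269, 0.1149, 0.3059]
tool_rot: [3.141, 0.002, -3.022]
contact_force: [-0.2, 0.1, 0.3]
opening: 0.0601
grip_force: 0.0
```

```bash
python3 - <<'E'
from h import *
st()
snap('scene','scene8.png',(130,110,450,340),2.4)
E
```

```text
{'time': 56.2, 'tool_pos': [0.427, 0.115, 0.306], 'tool_rot': [3.141, 0.002, -3.022], 'qpos': [0.089, 0.13, 1.585, 0.0, 1.424, -1.602], 'contact_force': [-0.229, 0.125, 0.335], 'opening': 0.06, 'grip_force': 0.0}
```

View pics/scene8.png

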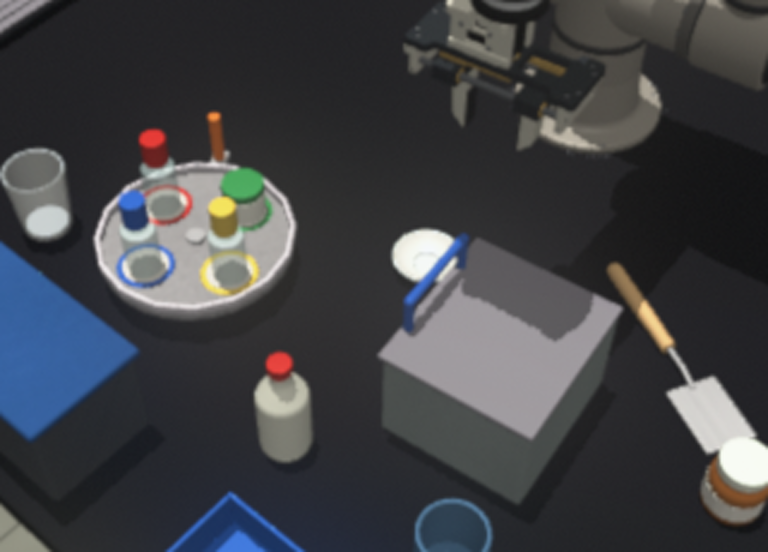

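Lid shut; bottles stand. One check of each centre against its ring before handing in.

```bash
python3 - <<'E'
from h import *
im=robot.read_camera('top')
a=np.array([.589,-.2076])
for n,c,ang,z in(('g',(30,170,70),169.4,.095),('r',(220,30,30),259.4,.165),('b',(30,80,220),349.4,.165),('y',(230,210,30),79.4,.165)):
    e=a+.075*np.array([np.cos(np.deg2rad(ang)),np.sin(np.deg2rad(ang))])
    u,v=map(int,proj('top',(*e,z)))
    k=8
    m=blob('top',(u-k,v-k,u+k+1,v+k+1),c,z,im); print(n,'bay',e.round(3),m[0] if m else None,m[2] if m else'')
    
    # base of glass/ring in scene
E
```

```text
g bay [ 0.515 -0.194] [ 0.5166 -0.1915  0.095 ] 235
r bay [ 0.575 -0.281] [ 0.5727 -0.2753  0.165 ] 118
b bay [ 0.663 -0.221] [ 0.6578 -0.2156  0.165 ] 97
y bay [ 0.603 -0.134] [ 0.6021 -0.1325  0.165 ] 123
```

```bash
python3 -c "
from cell import robot
print(robot.hand_in())"
```

```text
the job is handed in; nothing more can be done
None
```

I handed the job in: all three bottles and the reference jar stand upright on their own rings, the carousel has been turned a quarter counter-clockwise and released, and the store's lid is shut. The hand-in returned no verdict.

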